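Gauge the hub's bore and bring forward the spacer that fits

TASK

Lift the dust cap off the wheel hub and hang it by its ring on the hook, then, holding the depth rod, lower it into the bore until it touches the bottom, and leave the rod standing there for a second check. Then slide the one spacer sleeve that is as long as the bore is deep along its lane right up to the rack's front stop (the rack's closed end, nearest the robot), pushing it, never lifting it. Leave the other two sleeves and everything else on the bench as they are.

Things in the scene. Friction and masses are not known exactly. Their poses are not given: they have to be found in the camera images.
- bore_mouth (a point): Centre of the mouth of the wheel hub's blind bore, on the hub's flat top, 85 mm above the bench. Fixed hub: aluminium barrel 114 mm across on a flange 170 mm across, 14 mm high; four thin fixed spokes stick out low on the far side to 140 mm from the axis. Bore vertical, 34 mm wide, flat floor, its depth below this point 30, 45 or 60 mm, unknown beforehand. z up.
- cap: Loose dust cap (about 140 g) lying over the bore at first; origin at the centre of its underside. Steel disc 56 mm across, 8 mm thick. On it a rigid ring handle of 8 mm round bar in the cap's y-z plane: legs at y = +-24 mm, cross bar along y, opening 40 mm wide and 40 mm high. x is the direction through the ring, z up.
- cap_grip (a point): Centre line of the cap's black square grip tab, 16 x 16 mm (sides along the cap's x and y), that stands on the handle bar up to 100 mm above the cap's underside. This point: 80 mm above the underside, 28 mm above the bar's centre line. Axes as cap.
- cap_bar (a point): Middle of the centre line of the cap's handle bar, 52 mm above the cap's underside. Axes as cap.
- hook_seat (a point): Where the cap is to hang: on the centre line of the hook's level prong (8 mm round bar), 165 mm above the bench. Fixed stand: post 14 mm across at x = +60 mm of this frame, 172 mm high, foot 76 mm across. Prong runs level from the post to x = -30 mm, then turns up to its tip at x = -40 mm, top 18 mm above the centre line. A hung cap's bar centre is 8 mm above the prong's. z up.
- rod: Loose depth rod, 165 mm long, 160 g; origin at the centre of its foot's underside, z up along it. Thick foot 28 mm across, 48 mm high, its lower edge bevelled 3 mm; plain stem 12 mm across to the top; dark rings at 30, 45, 60 mm. Starts standing in a fixed grey cup 38 mm wide inside, 46 mm outside, 30 mm high, floor 6 mm above the bench.
- rod_tip (a point): Centre of the flat underside of the depth rod's foot.
- rod_grip (a point): Point on the axis of the rod's stem (12 mm across), 138 mm above the foot's underside: a good place to hold it.
- rack_origin (a point): Centre of the fixed sleeve rack, on its floor, 6 mm above the bench. Floor 200 (x) by 176 mm (y). Three lanes along x at y = -60, 0, +60 mm, 36 mm wide between guide strips 10 mm high. The front (-x, robot's side) end is closed by a stop bar 18 mm high, inner face at x = -94 mm: a sleeve against it has its centre at x = -78 mm. The back end, x = +100 mm, is open. z up.
- sleeve_short_c (a point): Centre (half-way up) of the short spacer sleeve: loose steel tube standing upright in one of the rack's lanes (which one varies), 30 mm high, 32 mm outside, 22 mm inside diameter, about 88 g, starting 20 to 50 mm behind the rack's centre. z up.
- sleeve_middle_c (a point): Centre (half-way up) of the middle spacer sleeve: loose steel tube standing upright in one of the rack's lanes (which one varies), 45 mm high, 32 mm outside, 22 mm inside diameter, about 111 g, starting 20 to 50 mm behind the rack's centre. z up.
- sleeve_long_c (a point): Centre (half-way up) of the long spacer sleeve: loose steel tube standing upright in one of the rack's lanes (which one varies), 60 mm high, 32 mm outside, 22 mm inside diameter, about 136 g, starting 20 to 50 mm behind the rack's centre. z up.
- can: Bystander, leave alone: grey can, 64 mm across, 85 mm high, standing; origin at its underside, z up.
- wrench: Bystander, leave alone: steel wrench, about 150 mm long, lying; origin at its underside, z up.
- jar: Bystander, leave alone: glass jar, 52 mm across, 60 mm high, standing; origin at its underside, z up.
- bottle: Bystander, leave alone: grey bottle, 60 mm across, 140 mm high, standing; origin at its underside, z up.
- driver: Bystander, leave alone: screwdriver with blue handle, about 150 mm long, lying; origin at its underside, z up.
- bearing: Bystander, leave alone: steel bearing ring, 52 mm across, 15 mm high, lying flat; origin at its underside, z up.
- mug: Bystander, leave alone: white mug, 80 mm across, 90 mm high, standing, handle on its +y side; origin at its underside, z up.
Things that resemble listed ones, but are neither listed nor needed, are in the scene too. What is shaped like the part that bears sleeve_middle_c but orange is not meant. Leave any green look-alike of the rod alone.

How it is judged:
On the way, in this order (a step that is already met when the one before it is completed fails the run):
1. the dust cap hangs by its ring on the hook, let go (z of cap_bar in the frame of hook_seat between 0.003 and 0.016 m and x of cap_bar in the frame of hook_seat between -0.034 and 0.045 m and y of cap_bar in the frame of hook_seat between -0.022 and 0.022 m and angle between cap_bar's own z axis and vertical below 0.5 rad and contact force between the fingers and cap below 0.1 N), for 0.3 s.
2. the held depth rod stands on the bottom of the bore (horizontal distance between rod_tip and bore_mouth below 0.009 m and angle between rod_tip's own z axis and vertical below 0.35 rad and (z of rod_tip in the frame of bore_mouth between -0.035 and -0.024 m or z of rod_tip in the frame of bore_mouth between -0.05 and -0.039 m or z of rod_tip in the frame of bore_mouth between -0.065 and -0.054 m) and contact force between the fingers and rod above 0.5 N), for 0.2 s.
3. with the rod standing in the bore, the sleeve as long as that depth has been pushed up to the front stop, the other two left (((z of rod_tip in the frame of bore_mouth between -0.035 and -0.024 m and x of sleeve_short_c in the frame of rack_origin below -0.069 m and angle between each of sleeve_short_c, sleeve_middle_c, sleeve_long_c's own z axis and vertical below 0.15 rad and distance of each of sleeve_middle_c, sleeve_long_c from where it was at the start of the episode below 0.015 m) or (z of rod_tip in the frame of bore_mouth between -0.05 and -0.039 m and x of sleeve_middle_c in the frame of rack_origin below -0.069 m and angle between each of sleeve_middle_c, sleeve_short_c, sleeve_long_c's own z axis and vertical below 0.15 rad and distance of each of sleeve_short_c, sleeve_long_c from where it was at the start of the episode below 0.015 m) or (z of rod_tip in the frame of bore_mouth between -0.065 and -0.054 m and x of sleeve_long_c in the frame of rack_origin below -0.069 m and angle between each of sleeve_long_c, sleeve_short_c, sleeve_middle_c's own z axis and vertical below 0.15 rad and distance of each of sleeve_short_c, sleeve_middle_c from where it was at the start of the episode below 0.015 m))), for 0.2 s.
At the end, for the whole second after the job is handed in: Cap hangs by its ring on the prong (bar 3-16 mm above its centre line). Rod let go in the bore, foot within 9 mm of its axis, on the bottom (5 mm), tilt < 0.35. Sleeve as long as that depth is upright within 9 mm of the front stop; the other two upright, within 15 mm of their starts (z of cap_bar in the frame of hook_seat between 0.003 and 0.016 m and x of cap_bar in the frame of hook_seat between -0.034 and 0.045 m and y of cap_bar in the frame of hook_seat between -0.022 and 0.022 m and angle between cap_bar's own z axis and vertical below 0.5 rad and horizontal distance between rod_tip and bore_mouth below 0.009 m and angle between rod_tip's own z axis and vertical below 0.35 rad and contact force between the fingers and rod below 0.1 N and ((z of rod_tip in the frame of bore_mouth between -0.035 and -0.024 m and x of sleeve_short_c in the frame of rack_origin below -0.069 m and angle between each of sleeve_short_c, sleeve_middle_c, sleeve_long_c's own z axis and vertical below 0.15 rad and distance of each of sleeve_middle_c, sleeve_long_c from where it was at the start of the episode below 0.015 m) or (z of rod_tip in the frame of bore_mouth between -0.05 and -0.039 m and x of sleeve_middle_c in the frame of rack_origin below -0.069 m and angle between each of sleeve_middle_c, sleeve_short_c, sleeve_long_c's own z axis and vertical below 0.15 rad and distance of each of sleeve_short_c, sleeve_long_c from where it was at the start of the episode below 0.015 m) or (z of rod_tip in the frame of bore_mouth between -0.065 and -0.054 m and x of sleeve_long_c in the frame of rack_origin below -0.069 m and angle between each of sleeve_long_c, sleeve_short_c, sleeve_middle_c's own z axis and vertical below 0.15 rad and distance of each of sleeve_short_c, sleeve_middle_c from where it was at the start of the episode below 0.015 m))); the robot touches nothing.
It fails at once if a sleeve was lifted or knocked over (height (world z) of sleeve_short_c above 0.033 m or height (world z) of sleeve_middle_c above 0.0405 m or height (world z) of sleeve_long_c above 0.048 m or angle between any of sleeve_short_c, sleeve_middle_c, sleeve_long_c's own z axis and vertical above 0.6 rad).
It fails at once if a bystander was moved more than 30 mm or knocked over (distance of any of can, wrench, jar, bottle, driver, bearing, mug from where it was at the start of the episode above 0.03 m or angle between any of can, jar, bottle, mug's own z axis and vertical above 0.6 rad).
It fails at once if the cap or the rod fell to the bench (height (world z) of cap_bar below 0.06 m or height (world z) of rod_grip below 0.08 m).
It also fails if it takes over 72 s, if anything falls off the work surface, if the arm or the gripper's body presses on something with over 40 N, if the wrist force passes 120 N, or if a joint passes its speed limit or range.

ROBOT

A 7-joint arm with a two-finger parallel gripper is mounted at the origin on the work surface. World frame = base frame: x ahead of the robot, y to its left, z up, the work surface at z = 0. Lengths are in m, angles in rad, forces in N, time in s.
With the tool pointing down it reaches from about 0.4 to 0.85 m from the base axis. Payload 4.5 kg.
Tool frame: the origin (TCP) lies midway between the tips of the shut fingers; the grasp point (between the pads) lies 19 mm behind it; z points along the fingers, x is the direction in which the jaws open and shut, and the axes are right-handed (so a half turn about z gives the same grasp; the last joint's range is limited). The gripper opens to 88 mm and grips with 3 to 60 N. Pads are 18 mm wide; open, the fingers measure 123 mm over their backs; the gripper's body (75 mm by 187 mm) begins 45 mm behind the grasp point.
Start: joints at [1.34, 0.689, -0.195, 1.565, 0.157, 0.902, -0.215], TCP at [0.164, -0.603, 0.239] pointing down, gripper open.
Joint ranges: [-3.01, 3.01], [-0.46, 2.08], [-1.47, 1.51], [0.13, 2.56], [-1, 4.14], [0.04, 2.09], [-2.66, 2.66]. Speed limits (rad/s): [2.57, 2.57, 3.14, 3.14, 3.14, 3.14, 3.14].

INTERFACE

Orientations are given as a unit quaternion [x, y, z, w].
In Python, from plant import r gives the robot as it stands. The module is installed in compiled form; this text tells all that it offers.
- The arm moves only by the tool play_rows, never from a script. Its argument "increments" is a list of rows, each a list of 7 numbers: the opening, from 0 (shut) to 1 (fully open), then the shift along the tool's x, y, z in mm, then the turn, a rotation vector about the tool's x, y, z in rad. In form: [[hand, dx, dy, dz, wx, wy, wz], ...]. A call has exactly 8 rows; each row shifts and turns the pose as measured when the row begins, along the tool's axes as they then stand; what a row does not reach is not made up. A row lasts 1/8 s, in which the tool goes at most 62.5 mm and 10.7 degrees, less where a joint would pass 70% of its speed; a pose out of reach is approached as far as the arm can. A call is refused whole if a number of a shift passes 62.5 or a number of a turn 0.188, either way. A call with a gripper value outside its range is refused whole. The fingers move at their own pace and stop on an object; "grip_force" is the grip in N (left out, the last holds). Time passes only in rows, so rows that do not move let the fingers close, or fill a call up. It gives the time, the measured TCP pose, the force and the opening at its end, in the units of the state.
- r.get_state(): the state, without advancing time (a new reading comes with each control period).
- r.snapshot(name): name is "scene" or "side" or "wrist"; returns the picture (400x640x3 uint8, red, green, blue); there is no depth.
- r.get_calibration(name): a dict with "fx", "fy", "cx", "cy" (pixels), "R" (3x3) and "t" (3): a world point X has camera coordinates R X + t. Camera axes: x right, y down, z forward; pixel columns grow to the right and rows downward; lengths in m; the calibration is good to about 2 mm. The wrist camera is an equidistant fisheye: a pixel r from the principal point sees the ray r / f radians off the axis. A picture is of the moment at which its call begins: read the wrist's pose just before it. get_calibration takes no time and is no camera call; for the wrist camera it gives the pose at the moment of the call.
- r.finish_job(): hands the job in, once; it reports no verdict.
The state is a dict: "clock": time; "q": joint angles; "qd": joint speeds; "joint_torque": joint torques, N m; "tool_pos": TCP position; "eef_rot": TCP orientation; "contact_force": force on the tool from outside, world axes, zero at the start; "moment": the same for the moment, N m; "opening": opening from 0.0 (shut) to 1.0 (fully open).
Only numpy, scipy, OpenCV 4.12 (cv2) and the standard library are available. Lean on these libraries where they do the work, as an engineer would, in place of code of your own. Each camera call takes 0.05 s, during which the arm holds its last target.

## Working session

There is one attempt and no reset: what is moved stays moved. The work goes in short steps, Python scripts to look and compute and a tool call to move; the robot and the scene stay as the last step left them, time stands still between calls to the robot, and variables do not carry over. Pictures are saved under pics/ and viewed, and the job is handed in when it is done.

Besides the shell and the picture viewer there is one more tool, called after "Request:" by a JSON object that holds its "api" and its "payload", one argument or row to a line. play_rows: Moves the arm, as the interface text tells. Its arguments: {"type":"object","properties":{"increments":{"type":"array"},"grip_force":{"type":"number"}},"required":["increments"]}

```bash
mkdir -p pics
python3 - <<'E'
from plant import r
import cv2,numpy as np
s=r.get_state();print({k:np.round(v,3).tolist() for k,v in s.items()})
for n in ["scene","side","wrist"]:
    c=r.get_calibration(n);print(n,{k:np.round(v,4).tolist() for k,v in c.items()})
    im=r.snapshot(n);cv2.imwrite(f"pics/{n}0.png",im[:,:,::-1]);
E
```

```text
{'clock': 0.0, 'q': [1.34, 0.69, -0.194, 1.566, 0.157, 0.902, -0.215], 'qd': [-0.0, -0.0, 0.001, -0.001, -0.001, 0.0, 0.001], 'joint_torque': [0.0, -52.756, -1.267, -15.343, -0.053, 0.006, 0.0], 'tool_pos': [0.163, -0.603, 0.238], 'eef_rot': [0.794, -0.608, -0.001, -0.0], 'contact_force': [-0.238, 0.315, 0.846], 'moment': [-0.037, -0.051, -0.01], 'opening': 1.002}
scene {'fx': 406.3254, 'fy': 406.3254, 'cx': 313.6112, 'cy': 202.5624, 'R': [[0.6374, 0.7705, -0.0035], [0.4648, -0.3881, -0.7958], [-0.6146, 0.5057, -0.6055]], 't': [-0.3183, -0.1508, 1.4258]}
side {'fx': 375.7094, 'fy': 375.7094, 'cx': 326.6088, 'cy': 197.1686, 'R': [[-0.9618, -0.2736, 0.0091], [-0.1917, 0.6493, -0.736], [0.1955, -0.7096, -0.677]], 't': [0.5091, 0.1672, 0.9757]}
wrist {'fx': 309.7069, 'fy': 309.7069, 'cx': 322.4339, 'cy': 209.1927, 'R': [[0.2622, -0.965, -0.0019], [-0.9303, -0.2533, 0.2654], [-0.2566, -0.0678, -0.9641]], 't': [-0.6236, -0.0367, 0.3903]}
```

View pics/scene0.png

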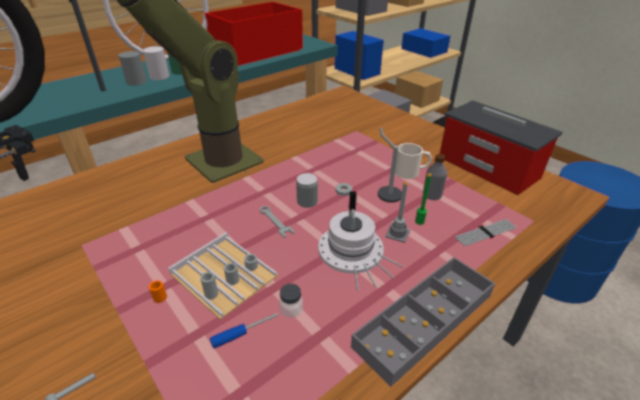

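View pics/side0.png

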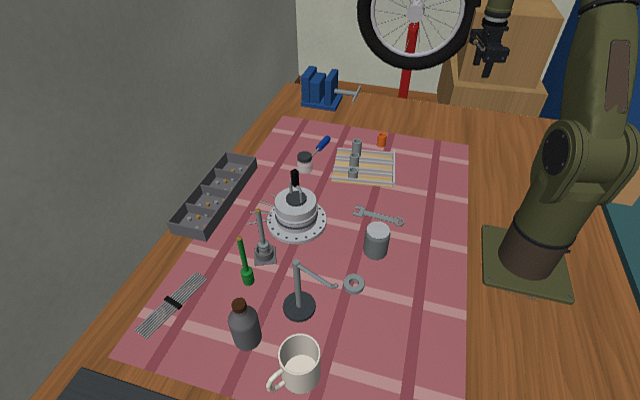

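View pics/wrist0.png

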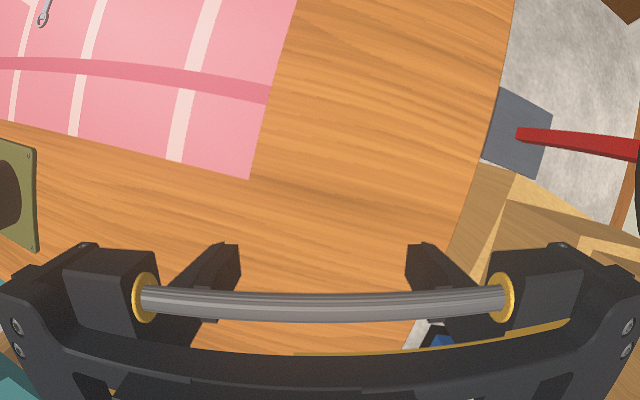

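```bash
cat > h.py <<'E'
from plant import r
import cv2,numpy as np
def ray(n,u,v,c=None):
    c=c or r.get_calibration(n);R=np.array(c["R"]);t=np.array(c["t"])
    x,y=(u-c["cx"])/c["fx"],(v-c["cy"])/c["fy"]
    if n=="wrist":
        th=np.hypot(x,y);k=np.sin(th)/th if th>1e-9 else 1;d=np.array([x*k,y*k,np.cos(th)])
    else: d=np.array([x,y,1.])
    d=R.T@d;return -R.T@t,d/np.linalg.norm(d)
def plane(n,u,v,z,c=None):
    o,d=ray(n,u,v,c);return o+d*(z-o[2])/d[2]
def tri(*obs):
    A=np.zeros((3,3));b=np.zeros(3)
    L=[ray(*o) for o in obs]
    for o,d in L:
        P=np.eye(3)-np.outer(d,d);A+=P;b+=P@o
    X=np.linalg.solve(A,b);return X,[np.linalg.norm((np.eye(3)-np.outer(d,d))@(X-o)) for o,d in L]
def proj(n,X,c=None):
    c=c or r.get_calibration(n);p=np.array(c["R"])@np.array(X)+np.array(c["t"])
    if n=="wrist":
        rr=np.hypot(p[0],p[1]);th=np.arctan2(rr,p[2]);q=p[:2]/rr*th
    else:q=p[:2]/p[2]
    return np.array([c["cx"]+c["fx"]*q[0],c["cy"]+c["fy"]*q[1]])
def crop(src,dst,x0,y0,w,h,k):
    im=cv2.imread(src)[y0:y0+h,x0:x0+w];cv2.imwrite(dst,cv2.resize(im,None,fx=k,fy=k,interpolation=cv2.INTER_CUBIC))
def snap(n,f):
    c=r.get_calibration(n);im=r.snapshot(n)[:,:,::-1].copy();cv2.imwrite(f,im);return im,c
E
python3 -c "
from h import *
crop('pics/side0.png','pics/s1.png',220,120,200,150,4)
crop('pics/side0.png','pics/s2.png',220,220,160,120,5)
crop('pics/scene0.png','pics/c1.png',300,120,160,120,5)
crop('pics/scene0.png','pics/c2.png',140,200,200,150,4)
"
```

```text
(no output)
```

View pics/s1.png

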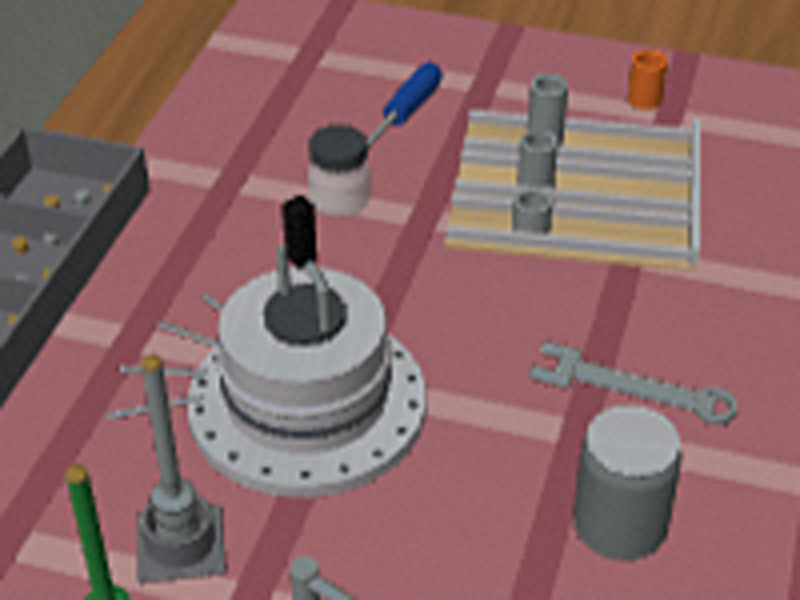

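View pics/s2.png

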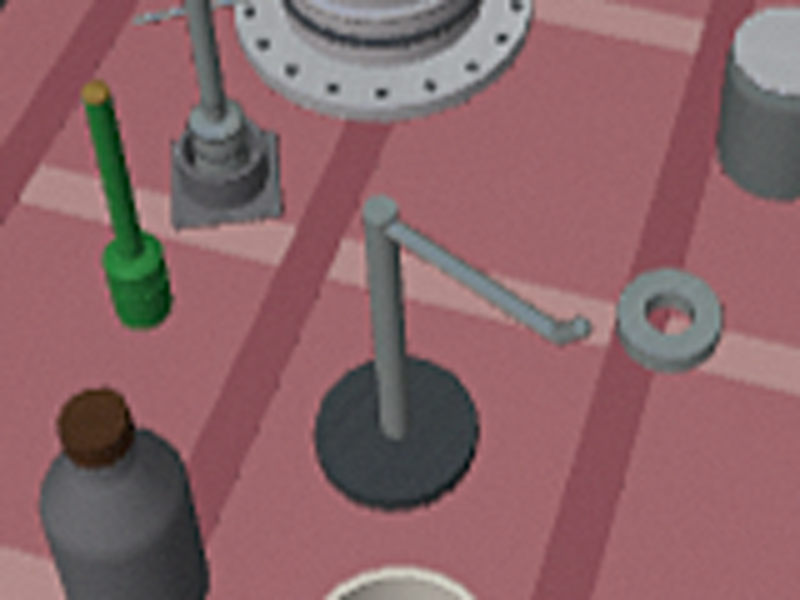

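View pics/c1.png

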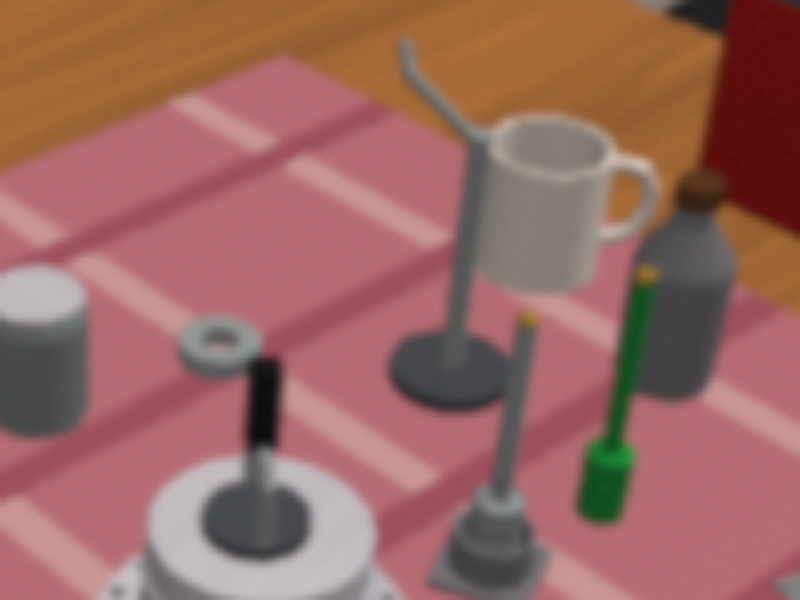

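View pics/c2.png

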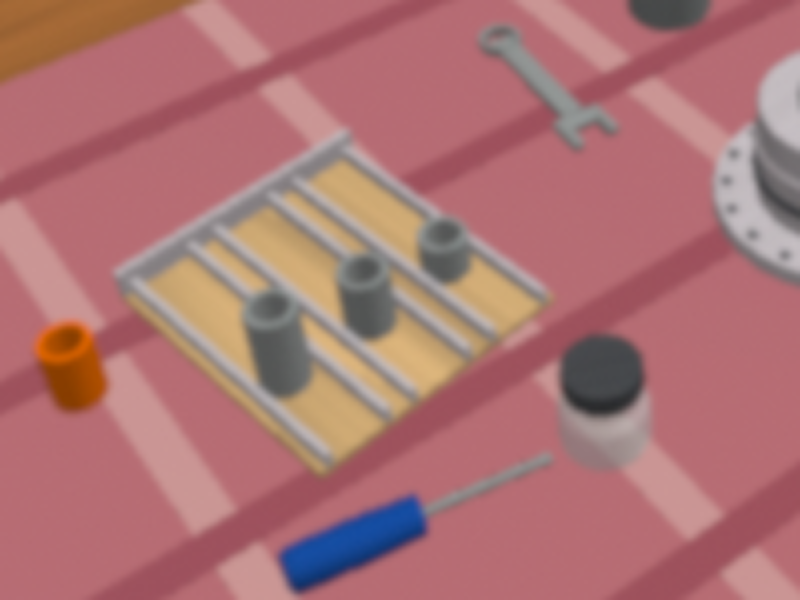

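```bash
cat > m.py <<'E'
from h import *
S=lambda x,y:("side",220+x/4,120+y/4)
S2=lambda x,y:("side",220+x/5,220+y/5)
C=lambda x,y:("scene",300+x/5,120+y/5)
C2=lambda x,y:("scene",140+x/4,200+y/4)
P={"tabtop":(S(298,201),C(264,364)),"disc":(S(305,314),C(256,520)),"rodtop":(S(152,363),C(527,319)),"greentop":(S(78,474),C(646,272)),
"hooktip":(S2(582,327),C(404,44)),"posttop":(S2(380,210),C(480,136)),"bend":(S2(562,335),C(410,72)),"foot":(S2(397,432),C(450,368)),
"long":(S(548,84),C2(272,308)),"mid":(S(537,145),C2(363,270)),"short":(S(532,200),C2(444,235)),
"stopL(+y)":(S(696,262),C2(347,133)),"stopR":(S(697,120),C2(118,270)),"backL":(S(447,243),C2(550,295)),"backR":(S(470,113),C2(322,472)),
"orange":(S(649,60),C2(68,340)),"bottle":(S2(95,400),C(702,190)),"bearing":(S2(668,312),C(220,338)),"can":(S(633,440),C(38,295)),"cup":(S(178,555),C(495,555)),"mugrim":(S2(410,690),C(552,142)),"jar":(S(337,145),C2(602,370))}
for k,o in P.items():
    X,e=tri(*o);print(k,np.round(X,3),np.round(max(e),4))
E
python3 m.py
```

```text
tabtop [0.61  0.026 0.183] 0.0019
disc [0.61  0.028 0.087] 0.0023
rodtop [0.649 0.171 0.166] 0.002
greentop [0.656 0.257 0.161] 0.0026
hooktip [0.421 0.325 0.178] 0.0021
posttop [0.515 0.288 0.169] 0.0022
bend [0.43  0.322 0.164] 0.0027
foot [0.515 0.29  0.005] 0.0025
long [ 0.517 -0.323  0.063] 0.0021
mid [ 0.51  -0.262  0.045] 0.0005
short [ 0.502 -0.204  0.032] 0.0024
stopL(+y) [ 0.365 -0.192  0.013] 0.0005
stopR [ 0.392 -0.367  0.022] 0.0015
backL [ 0.562 -0.168  0.003] 0.0018
backR [ 0.589 -0.341  0.006] 0.0028
orange [ 0.445 -0.416  0.041] 0.0022
bottle [0.602 0.383 0.136] 0.0036
bearing [0.408 0.196 0.013] 0.0022
can [0.377 0.075 0.082] 0.003
cup [0.647 0.181 0.002] 0.0017
mugrim [0.457 0.436 0.086] 0.0038
jar [ 0.664 -0.203  0.053] 0.0017
```

Request:
{"api": "play_rows", "payload": {
  "increments": [
    [1,-38,-47,-8,0,0,0],
    [1,-38,-47,-8,0,0,0],
    [1,-38,-47,-8,0,0,0],
    [1,-38,-47,-8,0,0,0],
    [1,-38,-47,-8,0,0,0],
    [1,-38,-47,-8,0,0,0],
    [1,-38,-47,-8,0,0,0],
    [1,-38,-47,-8,0,0,0]
  ]
}}

```text
clock: 1.15
tool_pos: [0.4517, -0.2061, 0.3011]
eef_rot: [0.791, -0.612, -0.001, 0.0]
contact_force: [0.0, -1.0, 0.3]
opening: 0.999
```

```bash
cat >> h.py <<'E'
from scipy.spatial.transform import Rotation as Ro
def goto(X,yaw_deg=None,rows=8):
    """print remaining shift in tool axes (mm) and turn rotvec; yaw = world angle of tool x, tool down"""
    s=r.get_state();R=Ro.from_quat(s["eef_rot"]);p=np.array(s["tool_pos"])
    d=R.inv().apply(np.array(X)-p)*1000
    M=R.as_matrix();y=np.degrees(np.arctan2(M[1,0],M[0,0]))
    if yaw_deg is None:yaw_deg=y
    a=np.radians(yaw_deg);G=Ro.from_matrix(np.array([[np.cos(a),np.sin(a),0],[np.sin(a),-np.cos(a),0],[0,0,-1]]).astype(float))
    w=(R.inv()*G).as_rotvec()
    print("t",round(s["clock"],2),"pos",np.round(p,4),"yaw",round(y,1),"tilt",np.round(M[:,2],3),"F",np.round(s["contact_force"],1),"op",round(s["opening"],3))
    print("  shift",np.round(d,1),"turn",np.round(w,3),"| per row/%d"%rows,np.round(d/rows,1),np.round(w/rows,3))
E
python3 -c "
from h import *
goto([.61,.027,.3],-39.5)"
```

```text
t 1.15 pos [ 0.4517 -0.2061  0.3011] yaw -75.5 tilt [-0.002  0.001 -1.   ] F [ 0.  -1.   0.3] op 0.999
  shift [-186.1 -211.6    0.9] turn [ 0.002  0.002 -0.628] | per row/8 [-23.3 -26.5   0.1] [ 0.     0.    -0.079]
```

```bash
python3 -c "
from h import *
im,c=snap('wrist','pics/w1.png')
print(-np.array(c['R']).T@np.array(c['t']),np.array(c['R'])[2])"
```

```text
[ 0.51825133 -0.18873106  0.44784838] [-0.25907455 -0.06559965 -0.96362703]
```

View pics/w1.png

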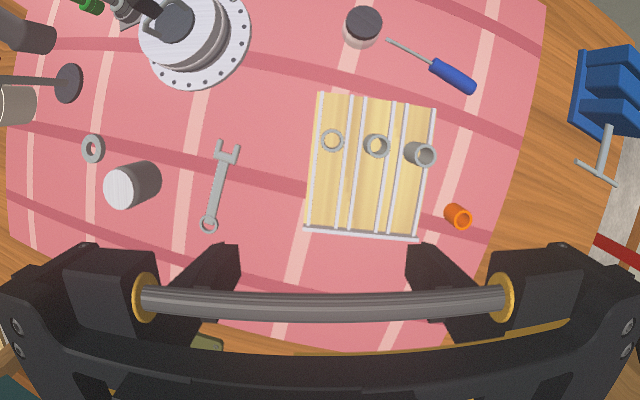

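```bash
python3 -c "
from h import *
crop('pics/w1.png','pics/w1r.png',290,80,160,170,3.5)
import pickle;pickle.dump(r.get_calibration('wrist'),open('w1.pkl','wb'))"
```

```text
(no output)
```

View pics/w1r.png

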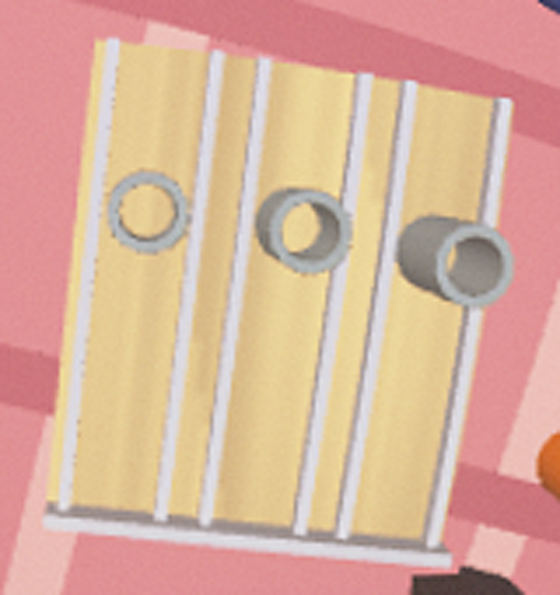

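Request:
{"api": "play_rows", "payload": {
  "increments": [
    [1,-37,-42,0,0,0,0],
    [1,-37,-42,0,0,0,0],
    [1,-37,-42,0,0,0,0],
    [1,-37,-42,0,0,0,0],
    [1,0,0,0,0,0,-0.16],
    [1,0,0,0,0,0,-0.16],
    [1,0,0,0,0,0,-0.16],
    [1,0,0,0,0,0,-0.16]
  ]
}}

```text
clock: 2.2
tool_pos: [0.5807, -0.0066, 0.3015]
eef_rot: [0.95, -0.313, -0.0, -0.004]
contact_force: [0.5, -0.0, -0.1]
opening: 0.999
```

```bash
python3 -c "
from h import *
goto([.61,.027,.3],-39.5)
im,c=snap('wrist','pics/w2.png')
import pickle;pickle.dump(c,open('w2.pkl','wb'))"
```

```text
t 2.2 pos [ 0.5807 -0.0066  0.3015] yaw -36.5 tilt [ 0.002  0.007 -1.   ] F [ 0.5 -0.  -0.1] op 0.999
  shift [  3.6 -44.4   1.8] turn [-0.007  0.003  0.053] | per row/8 [ 0.4 -5.5  0.2] [-0.001  0.     0.007]
```

View pics/w2.png

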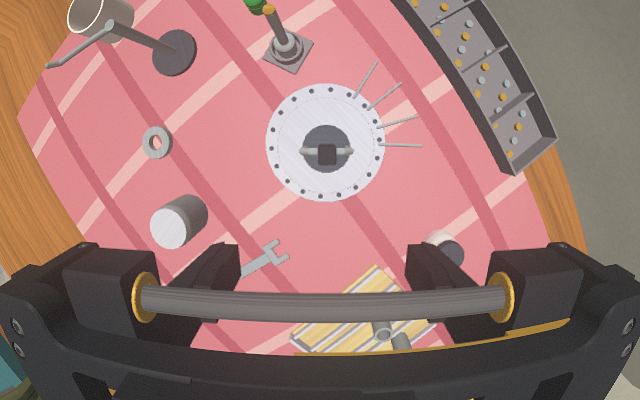

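```bash
python3 -c "
from h import *
crop('pics/w2.png','pics/w2h.png',260,80,130,125,5)
crop('pics/w2.png','pics/w2k.png',40,0,160,80,5)
crop('pics/w2.png','pics/w2r.png',240,0,80,80,6)"
```

```text
(no output)
```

View pics/w2h.png

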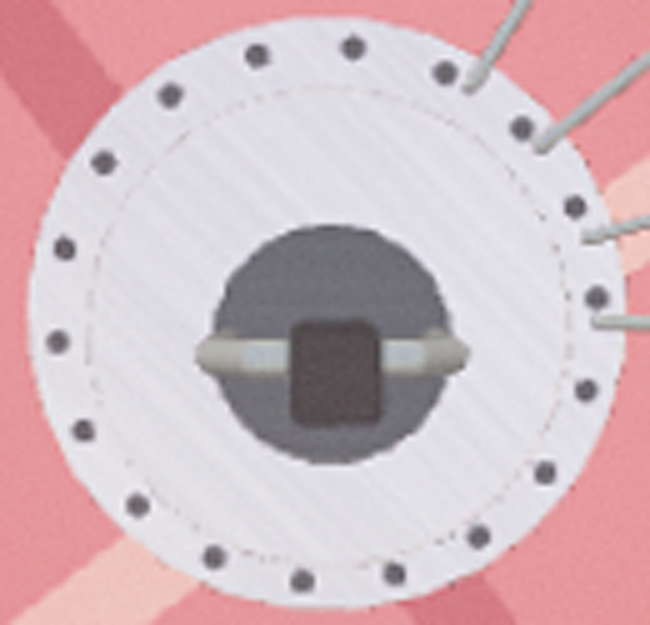

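View pics/w2k.png

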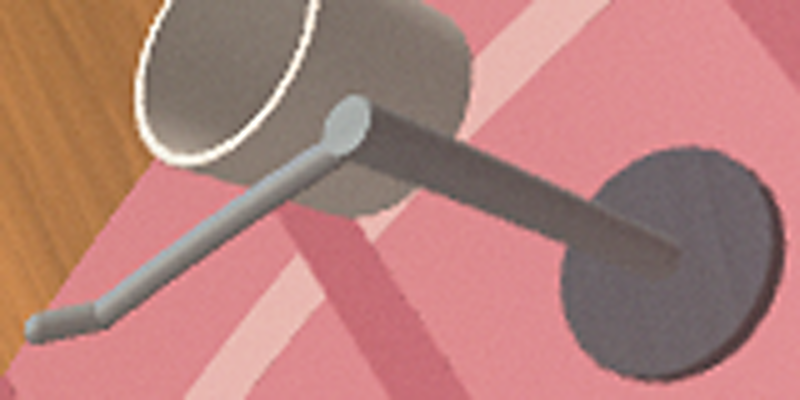

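View pics/w2r.png

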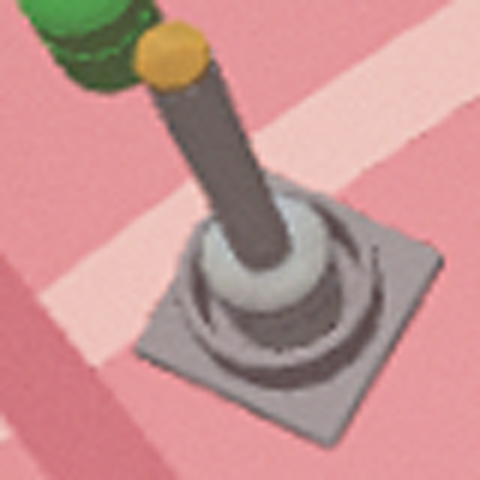

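Run:
```python
from h import *
import pickle
c=pickle.load(open('w2.pkl','rb'));c1=pickle.load(open('w1.pkl','rb'))
H=lambda x,y,z:plane('wrist',260+x/5,80+y/5,z,c)
a,b=H(199,354,.137),H(466,353,.137);print('bar',a,b,np.linalg.norm(a-b),np.degrees(np.arctan2(*(b-a)[1::-1])))
for n,p in dict(disc=(330,345,.093),disctop=(330,226,.093),discbot=(330,464,.093),barrelL=(88,327,.085),barrelR=(570,327,.085),barrelT=(330,86,.085),barrelB=(330,567,.085),tab=(336,375,.185)).items():print(n,np.round(H(*p),4))
K=lambda x,y,z:plane('wrist',40+x/5,y/5,z,c)
for n,p in dict(tip=(36,328,.181),bend=(100,314,.165),post=(348,127,.172),foot=(665,268,.006)).items():print(n,np.round(K(*p),4))
Q=lambda x,y,z:plane('wrist',240+x/6,y/6,z,c)
for n,p in dict(rodtop=(172,55,.171),shoulder=(266,245,.054),cup=(285,290,.03),plA=(137,352,0.005),plB=(443,260,.005),plC=(332,445,.005)).items():print(n,np.round(Q(*p),4))
W=lambda x,y,z:plane('wrist',290+x/3.5,80+y/3.5,z,c1)
for n,p in dict(short=(148,212,.036),mid=(309,232,.051),long=(475,264,.066),stopL=(45,520,.024),stopR=(450,560,.024),bL=(97,40,.006),bR=(506,98,.016),s1b=(216,52,.016),s2b=(263,60,.016),s3b=(365,75,.016),s4b=(409,83,.016),s1f=(161,517,.016),s2f=(206,522,.016),s3f=(300,533,.016),s4f=(343,537,.016),s0b=(112,40,.016),s0f=(65,507,.016),s5f=(433,545,.016)).items():print(n,np.round(W(*p),4))
```

```text
bar [0.58880853 0.04338446 0.137     ] [0.63220611 0.01171223 0.137     ] 0.05372597843014132 -36.122548907269305
disc [0.6096 0.0265 0.093 ]
disctop [0.6258 0.0486 0.093 ]
discbot [0.5932 0.0042 0.093 ]
barrelL [0.5663 0.0637 0.085 ]
barrelR [ 0.6578 -0.0036  0.085 ]
barrelT [0.6455 0.0752 0.085 ]
barrelB [ 0.5777 -0.0169  0.085 ]
tab [0.6104 0.0272 0.185 ]
tip [0.4215 0.3229 0.181 ]
bend [0.4297 0.3211 0.165 ]
post [0.5143 0.2871 0.172 ]
foot [0.5122 0.2875 0.006 ]
rodtop [0.6492 0.1692 0.171 ]
shoulder [0.6502 0.17   0.054 ]
cup [0.6488 0.1658 0.03  ]
plA [0.6135 0.1828 0.005 ]
plB [0.6846 0.156  0.005 ]
plC [0.6363 0.1345 0.005 ]
short [ 0.5107 -0.1939  0.036 ]
mid [ 0.5207 -0.2526  0.051 ]
long [ 0.5281 -0.313   0.066 ]
stopL [ 0.3776 -0.1873  0.024 ]
stopR [ 0.4053 -0.3602  0.024 ]
bL [ 0.5724 -0.1564  0.006 ]
bR [ 0.5992 -0.3231  0.016 ]
s1b [ 0.5795 -0.2033  0.016 ]
s2b [ 0.5818 -0.2221  0.016 ]
s3b [ 0.5885 -0.2632  0.016 ]
s4b [ 0.5912 -0.2816  0.016 ]
s1f [ 0.3892 -0.2343  0.016 ]
s2f [ 0.3921 -0.2533  0.016 ]
s3f [ 0.3978 -0.2938  0.016 ]
s4f [ 0.401  -0.3126  0.016 ]
s0b [ 0.5729 -0.1626  0.016 ]
s0f [ 0.3827 -0.1941  0.016 ]
s5f [ 0.4077 -0.3533  0.016 ]
```

```bash
python3 -c "
from h import *
goto([.610,.027,.151],-36.1)"
```

```text
t 2.25 pos [ 0.5807 -0.0067  0.3014] yaw -36.2 tilt [ 0.002  0.007 -1.   ] F [ 0.8 -0.4 -0.3] op 1.001
  shift [  4.2 -43.5 150.7] turn [-0.007  0.003 -0.002] | per row/8 [ 0.5 -5.4 18.8] [-0.001  0.    -0.   ]
```

Request:
{"api": "play_rows", "payload": {
  "increments": [
    [1,1,-14,0,-0.007,0.003,0],
    [1,1,-14,0,0,0,0],
    [1,1,-13,10,0,0,0],
    [1,1,-3,30,0,0,0],
    [1,0,0,35,0,0,0],
    [1,0,0,30,0,0,0],
    [1,0,0,25,0,0,0],
    [1,0,0,10,0,0,0]
  ],
  "grip_force": 30
}}

```text
clock: 3.25
tool_pos: [0.6148, 0.0345, 0.1542]
eef_rot: [0.95, -0.313, 0.001, -0.001]
contact_force: [-0.7, 0.6, 0.6]
opening: 0.999
```

```bash
python3 -c "
from h import *
goto([.610,.027,.151],-36.1)
im,c=snap('wrist','pics/w3.png')"
```

```text
t 3.25 pos [0.6148 0.0345 0.1542] yaw -36.5 tilt [ 0.002  0.001 -1.   ] F [-0.7  0.6  0.6] op 0.999
  shift [0.6 8.9 3.2] turn [-0.002 -0.001 -0.007] | per row/8 [0.1 1.1 0.4] [-0.    -0.    -0.001]
```

View pics/w3.png

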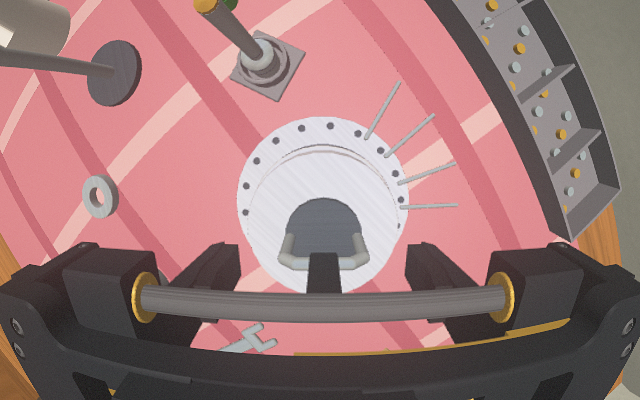

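Request:
{"api": "play_rows", "payload": {
  "increments": [
    [1,0.5,5,2,0,0,-0.007],
    [1,0,4,1,0,0,0],
    [0.5,0,0,0,0,0,0],
    [0,0,0,0,0,0,0],
    [0,0,0,0,0,0,0],
    [0,0,0,0,0,0,0],
    [0,0,0,0,0,0,0],
    [0,0,0,0,0,0,0]
  ],
  "grip_force": 30
}}

```text
clock: 4.3
tool_pos: [0.6116, 0.0271, 0.1536]
eef_rot: [0.951, -0.31, 0.003, -0.002]
contact_force: [1.5, 0.9, -0.4]
opening: 0.343
```

```bash
python3 -c "
from h import *
goto([.610,.027,.151],-36.1)
im,c=snap('wrist','pics/w4.png')"
```

```text
t 4.3 pos [0.6116 0.0271 0.1536] yaw -36.1 tilt [ 0.007  0.002 -1.   ] F [ 1.5  0.9 -0.4] op 0.343
  shift [-1.3  1.   2.5] turn [-0.005 -0.005 -0.   ] | per row/8 [-0.2  0.1  0.3] [-0.001 -0.001 -0.   ]
```

View pics/w4.png

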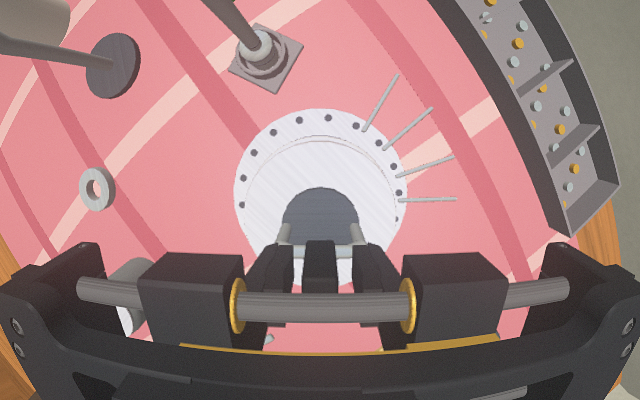

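Request:
{"api": "play_rows", "payload": {
  "increments": [
    [0,0,0,0,0,0,0],
    [0,0,0,0,0,0,0],
    [0,0,0,0,0,0,0],
    [0,0,0,0,0,0,0],
    [0,0,0,-5,0,0,0],
    [0,0,0,-20,0,0,0],
    [0,0,0,-30,0,0,0],
    [0,0,0,-20,0,0,0]
  ]
}}

```text
clock: 5.35
tool_pos: [0.6093, 0.0266, 0.2289]
eef_rot: [0.951, -0.31, 0.0, -0.001]
contact_force: [0.7, 0.5, -0.9]
opening: 0.18
```

```bash
python3 -c "
from h import *
goto([.385,.23,.24],68.7)
im,c=snap('wrist','pics/w5.png')"
```

```text
t 5.35 pos [0.6093 0.0266 0.2289] yaw -36.1 tilt [ 0.001  0.001 -1.   ] F [ 0.7  0.5 -0.9] op 0.18
  shift [-301.1  -32.1  -11.1] turn [-1.000e-03 -2.000e-03 -1.829e+00] | per row/8 [-37.6  -4.   -1.4] [-0.    -0.    -0.229]
```

View pics/w5.png

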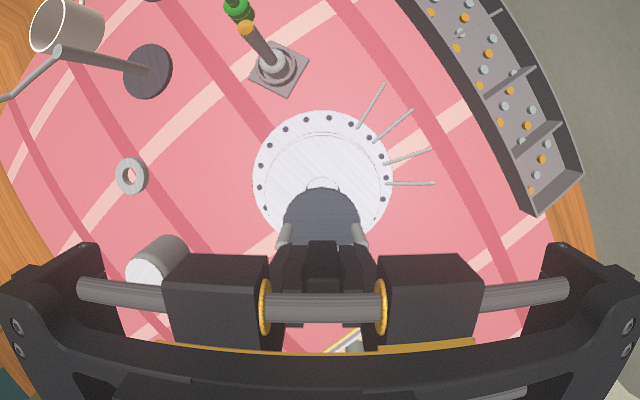

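Request:
{"api": "play_rows", "payload": {
  "increments": [
    [0,-25,-3,-2,0,0,0],
    [0,-40,-4,-2,0,0,0],
    [0,-45,-5,-2,0,0,0],
    [0,-45,-5,-2,0,0,0],
    [0,-45,-5,-2,0,0,0],
    [0,-45,-5,-1,0,0,0],
    [0,-35,-3,0,0,0,0],
    [0,-15,0,0,0,0,0]
  ]
}}

```text
clock: 6.4
tool_pos: [0.3854, 0.2297, 0.2406]
eef_rot: [0.95, -0.312, 0.004, -0.003]
contact_force: [0.5, -0.2, -2.1]
opening: 0.176
```

Request:
{"api": "play_rows", "payload": {
  "increments": [
    [0,0,0,0,0,0,-0.08],
    [0,0,0,0,0,0,-0.15],
    [0,0,0,0,0,0,-0.17],
    [0,0,0,0,0,0,-0.17],
    [0,0,0,0,0,0,-0.17],
    [0,0,0,0,0,0,-0.17],
    [0,0,0,0,0,0,-0.17],
    [0,0,0,0,0,0,-0.17]
  ]
}}

```text
clock: 7.4
tool_pos: [0.3903, 0.224, 0.2393]
eef_rot: [0.948, 0.317, 0.005, 0.003]
contact_force: [0.1, 0.3, -1.6]
opening: 0.179
```

```bash
python3 -c "
from h import *
goto([.388,.336,.216],68.7)"
```

```text
t 7.4 pos [0.3903 0.224  0.2393] yaw 37.0 tilt [ 0.012 -0.002 -1.   ] F [ 0.1  0.3 -1.6] op 0.179
  shift [ 65.3 -91.   23.1] turn [ 0.011 -0.006 -0.553] | per row/8 [  8.2 -11.4   2.9] [ 0.001 -0.001 -0.069]
```

Request:
{"api": "play_rows", "payload": {
  "increments": [
    [0,0,0,0,0.005,-0.003,-0.15],
    [0,0,0,0,0.004,-0.003,-0.15],
    [0,0,0,0,0,0,-0.13],
    [0,0,0,0,0,0,-0.09],
    [0,25,-10,5,0,0,0],
    [0,30,-13,8,0,0,0],
    [0,30,-12,7,0,0,0],
    [0,15,-6,3,0,0,0]
  ]
}}

```text
clock: 8.4
tool_pos: [0.4002, 0.324, 0.2121]
eef_rot: [0.836, 0.549, -0.001, 0.004]
contact_force: [0.2, 0.0, -1.3]
opening: 0.185
```

```bash
python3 -c "
from h import *
goto([.388,.336,.213],68.7)
im,c=snap('wrist','pics/w6.png')
im,c=snap('side','pics/side6.png')
im,c=snap('scene','pics/scene6.png')
crop('pics/side6.png','pics/s6.png',230,210,160,120,5)
crop('pics/scene6.png','pics/c6.png',330,80,128,96,6)
goto([.388,.336,.213],68.7)
"
```

```text
t 8.4 pos [0.4002 0.324  0.2121] yaw 66.6 tilt [ 0.003 -0.008 -1.   ] F [ 0.2  0.  -1.3] op 0.185
  shift [  6.1 -15.9  -1. ] turn [ 0.006  0.007 -0.037] | per row/8 [ 0.8 -2.  -0.1] [ 0.001  0.001 -0.005]
t 8.55 pos [0.3998 0.3227 0.2124] yaw 66.6 tilt [ 0.002 -0.009 -1.   ] F [ 0.1 -0.2 -0.4] op 0.178
  shift [  7.5 -16.1  -0.8] turn [ 0.006  0.008 -0.037] | per row/8 [ 0.9 -2.  -0.1] [ 0.001  0.001 -0.005]
```

View pics/w6.png

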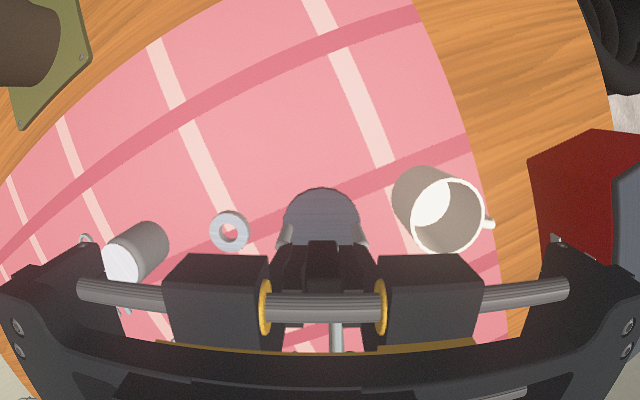

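View pics/s6.png

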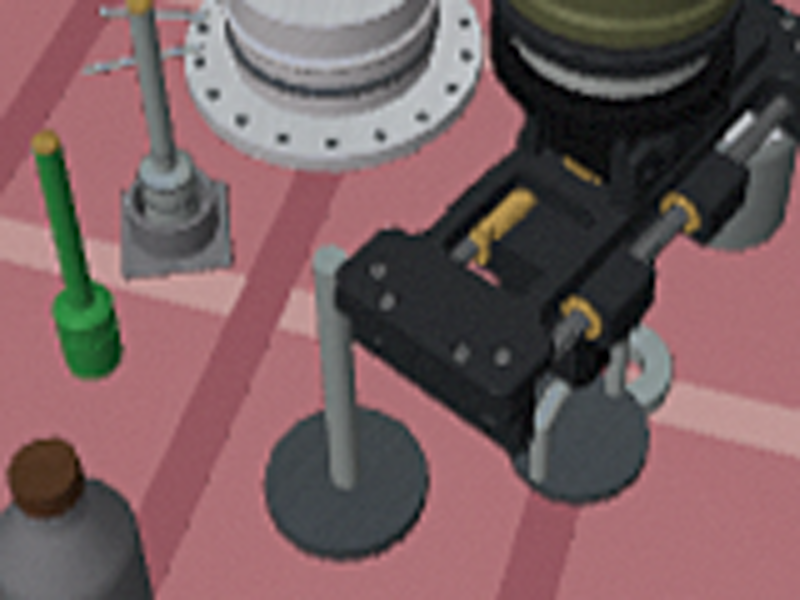

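View pics/c6.png

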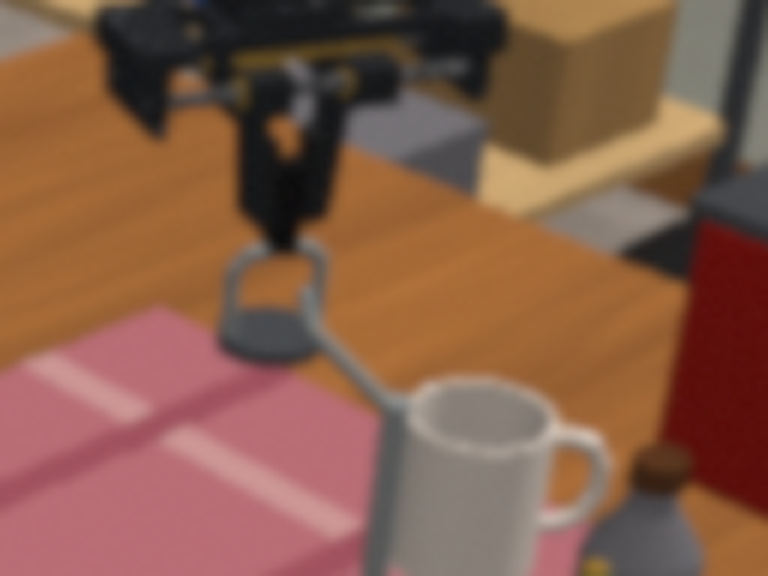

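Request:
{"api": "play_rows", "payload": {
  "increments": [
    [0,5,0,0,0.006,0.008,-0.037],
    [0,3,0,0,0,0,0],
    [0,0,6,0,0,0,0],
    [0,0,10,0,0,0,0],
    [0,0,12,0,0,0,0],
    [0,0,12,0,0,0,0],
    [0,0,9,0,0,0,0],
    [0,0,4,0,0,0,0]
  ]
}}

```text
clock: 9.55
tool_pos: [0.4581, 0.3048, 0.2126]
eef_rot: [0.826, 0.563, -0.0, 0.002]
contact_force: [-0.5, 0.2, -1.5]
opening: 0.181
```

```bash
python3 -c "
from h import *
goto([.4537,.3108,.190],68.7)
im,c=snap('side','pics/side7.png')
im,c=snap('scene','pics/scene7.png')
crop('pics/side7.png','pics/s7.png',230,210,160,120,5)
crop('pics/scene7.png','pics/c7.png',330,80,128,96,6)
goto([.4537,.3108,.190],68.7)
"
```

```text
t 9.55 pos [0.4581 0.3048 0.2126] yaw 68.5 tilt [ 0.001 -0.003 -1.   ] F [-0.5  0.2 -1.5] op 0.181
  shift [ 4.  -6.4 22.5] turn [ 0.002  0.002 -0.003] | per row/8 [ 0.5 -0.8  2.8] [ 0.  0. -0.]
t 9.65 pos [0.4579 0.3049 0.2125] yaw 68.5 tilt [ 0.001 -0.003 -1.   ] F [ 0.3 -0.1 -1.3] op 0.178
  shift [ 4.  -6.1 22.5] turn [ 0.002  0.002 -0.003] | per row/8 [ 0.5 -0.8  2.8] [ 0.  0. -0.]
```

View pics/s7.png

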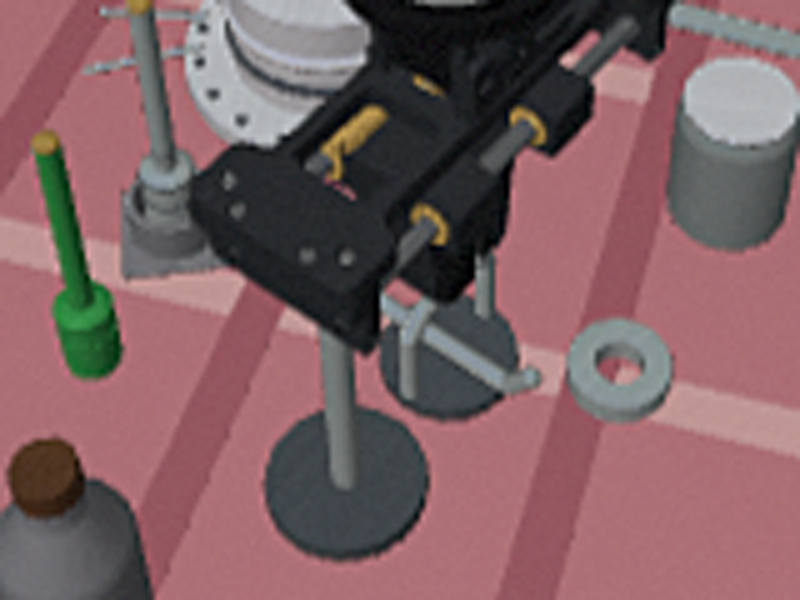

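View pics/c7.png

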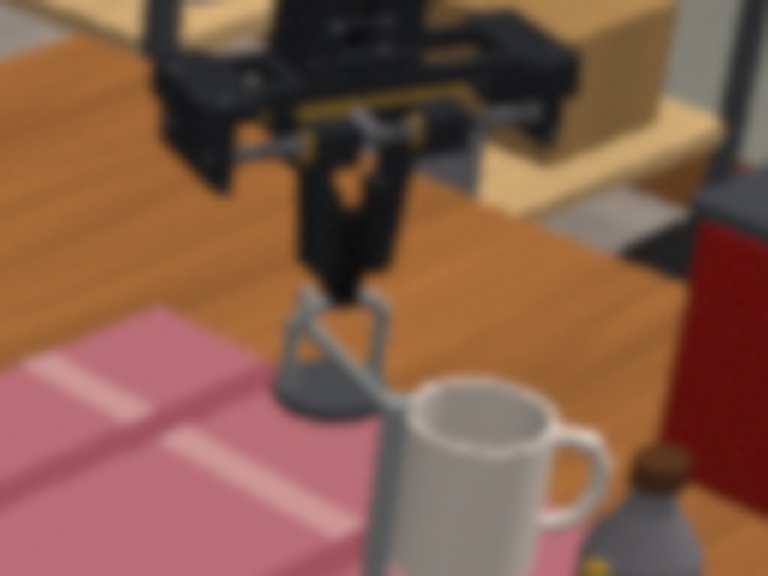

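Request:
{"api": "play_rows", "payload": {
  "increments": [
    [0,3,-3,3,0,0,0],
    [0,1,-2,6,0,0,0],
    [0,0,0,7,0,0,0],
    [0,0,0,5,0,0,0],
    [0,0,0,3,0,0,0],
    [0,0,0,0,0,0,0],
    [0,0,0,0,0,0,0],
    [0,0,0,0,0,0,0]
  ]
}}

```text
clock: 10.65
tool_pos: [0.4529, 0.3119, 0.1888]
eef_rot: [0.826, 0.564, -0.0, 0.002]
contact_force: [-1.0, 0.0, 1.1]
opening: 0.178
```

```bash
python3 -c "
from h import *
goto([.4537,.3108,.190],68.7)
"
```

```text
t 10.65 pos [0.4529 0.3119 0.1888] yaw 68.7 tilt [ 0.002 -0.003 -1.   ] F [-1.   0.   1.1] op 0.178
  shift [-0.7  1.2 -1.2] turn [0.003 0.002 0.   ] | per row/8 [-0.1  0.1 -0.2] [0. 0. 0.]
```

Request:
{"api": "play_rows", "payload": {
  "increments": [
    [0.4,0,0,0,0,0,0],
    [0.6,0,0,0,0,0,0],
    [0.6,0,0,0,0,0,0],
    [0.6,0,0,0,0,0,0],
    [0.6,0,0,0,0,0,0],
    [0.6,0,0,-10,0,0,0],
    [0.6,0,0,-30,0,0,0],
    [0.6,0,0,-40,0,0,0]
  ]
}}

```text
clock: 11.65
tool_pos: [0.4519, 0.3111, 0.2689]
eef_rot: [0.825, 0.565, -0.003, 0.002]
contact_force: [0.5, 1.4, -0.6]
opening: 0.601
```

```bash
python3 -c "
from h import *
goto([.6495,.1700,.27],68.7)
im,c=snap('side','pics/side8.png')
im,c=snap('scene','pics/scene8.png')
crop('pics/side8.png','pics/s8.png',230,210,160,120,5)
crop('pics/scene8.png','pics/c8.png',330,80,128,96,6)
goto([.6495,.1700,.25],68.7)
"
```

```text
t 11.65 pos [0.4519 0.3111 0.2689] yaw 68.8 tilt [-0.003 -0.006 -1.   ] F [ 0.5  1.4 -0.6] op 0.601
  shift [-59.9 235.3  -0.7] turn [-0.     0.007  0.001] | per row/8 [-7.5 29.4 -0.1] [-0.     0.001  0.   ]
t 11.75 pos [0.4534 0.314  0.2726] yaw 68.7 tilt [ 0.004  0.001 -1.   ] F [ 0.6  0.6 -0.5] op 0.604
  shift [-63.1 234.9  23.3] turn [ 0.004 -0.002  0.   ] | per row/8 [-7.9 29.4  2.9] [ 0. -0.  0.]
```

View pics/s8.png

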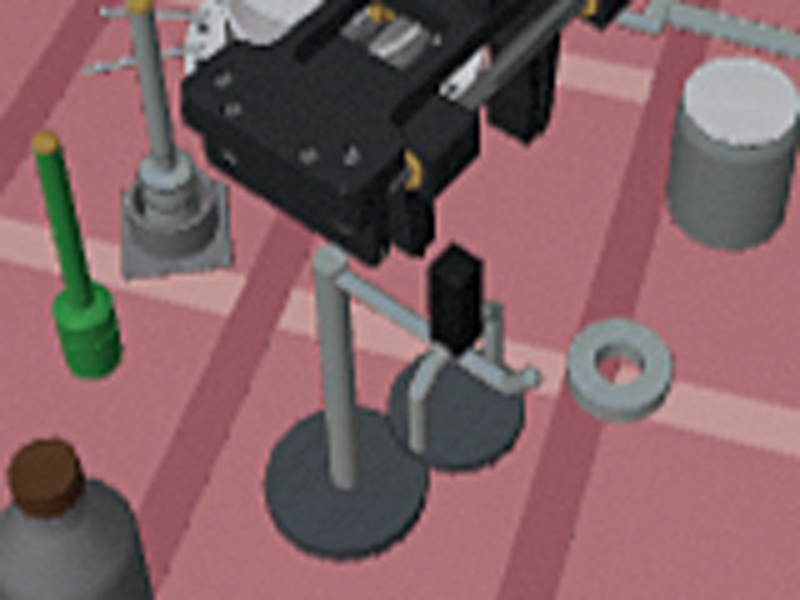

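View pics/c8.png

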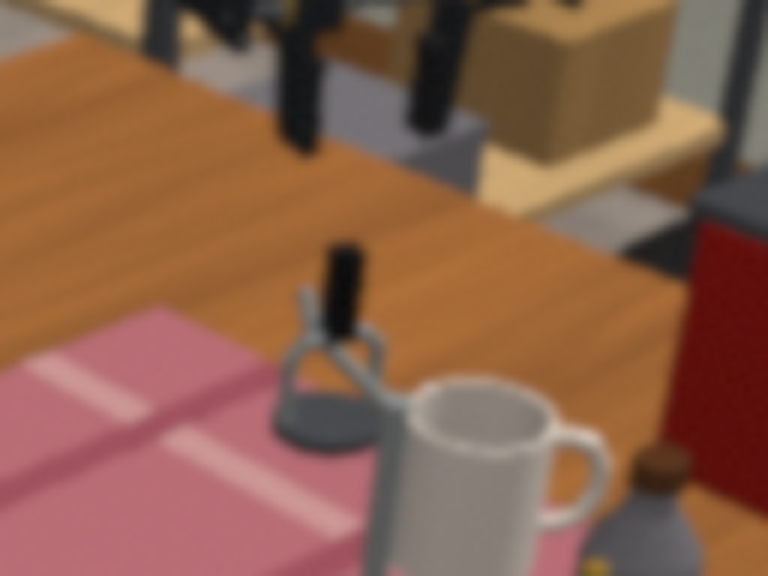

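Request:
{"api": "play_rows", "payload": {
  "increments": [
    [0.6,-10,37,0,0,0,0],
    [0.6,-11,40,0,0,0,0],
    [0.6,-11,40,0,0,0,0],
    [0.6,-11,40,3,0,0,0],
    [0.6,-11,40,5,0,0,0],
    [0.6,-8,28,5,0,0,0.05],
    [0.6,0,8,5,0,0,0.1],
    [0.6,0,0,5,0,0,0.17]
  ]
}}

```text
clock: 12.75
tool_pos: [0.6539, 0.1667, 0.25]
eef_rot: [0.906, 0.422, 0.003, 0.0]
contact_force: [-0.6, 0.3, -0.4]
opening: 0.603
```

Request:
{"api": "play_rows", "payload": {
  "increments": [
    [0.6,0,0,0,0,0,0.16],
    [0.6,0,0,0,0,0,0.16],
    [0.6,0,0,0,0,0,0.16],
    [0.6,0,0,0,0,0,0.1],
    [0.6,0,0,0,0,0,0.04],
    [0.6,0,0,0,0,0,0],
    [0.6,0,0,0,0,0,0],
    [0.6,0,0,0,0,0,0]
  ]
}}

```text
clock: 13.75
tool_pos: [0.652, 0.1656, 0.2472]
eef_rot: [0.993, 0.116, -0.0, 0.0]
contact_force: [-0.5, 0.6, -0.3]
opening: 0.602
```

```bash
python3 -c "
from h import *
goto([.6495,.1700,.125],15)
im,c=snap('wrist','pics/w9.png')
import pickle;pickle.dump(c,open('w9.pkl','wb'))
goto([.6495,.1700,.125],15)
"
```

```text
t 13.75 pos [0.652  0.1656 0.2472] yaw 13.3 tilt [-0. -0. -1.] F [-0.5  0.6 -0.3] op 0.602
  shift [ -1.4  -4.9 122.2] turn [ 0.    0.   -0.03] | per row/8 [-0.2 -0.6 15.3] [ 0.     0.    -0.004]
t 13.8 pos [0.652  0.1656 0.2472] yaw 13.3 tilt [-0. -0. -1.] F [ 0.1 -0.1  0.5] op 0.599
  shift [ -1.4  -4.9 122.2] turn [ 0.    0.   -0.03] | per row/8 [-0.2 -0.6 15.3] [ 0.     0.    -0.004]
```

View pics/w9.png

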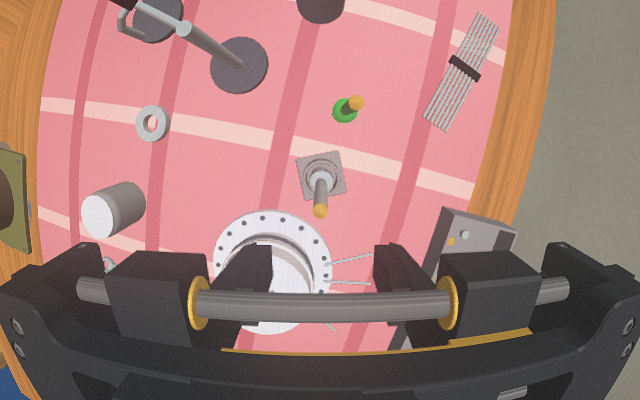

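```bash
python3 -c "
from h import *
import pickle;c=pickle.load(open('w9.pkl','rb'))
crop('pics/w9.png','pics/w9r.png',280,140,80,80,7)
im=cv2.imread('pics/w9.png').astype(int);m=((im[:,:,2]>150)&(im[:,:,1]<im[:,:,2]-30)&(im[:,:,0]<100)).astype(np.uint8)
n,l,s,cc=cv2.connectedComponentsWithStats(m)
for i in range(1,n):
  if 300<cc[i][0]<340 and 195<cc[i][1]<225 : print(s[i],cc[i],plane('wrist',*cc[i],.171,c))
"
```

```text
[313 203  14  15 156] [319.72435897 210.31410256] [0.64912446 0.17126485 0.171     ]
```

View pics/w9r.png

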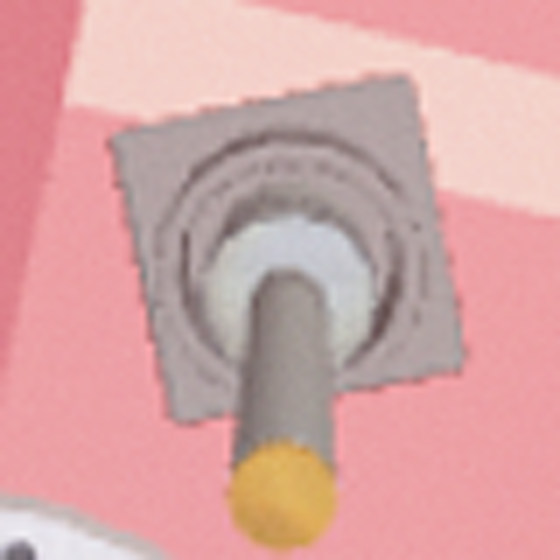

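Request:
{"api": "play_rows", "payload": {
  "increments": [
    [0.6,-2,-4,0,0,0,0],
    [0.6,0,-2,5,0,0,0],
    [0.6,0,0,20,0,0,0],
    [0.6,0,0,28,0,0,0],
    [0.6,0,0,28,0,0,0],
    [0.6,0,0,24,0,0,0],
    [0.6,0,0,12,0,0,0],
    [0.6,0,0,3,0,0,0]
  ]
}}

```text
clock: 14.8
tool_pos: [0.6485, 0.173, 0.1232]
eef_rot: [0.993, 0.117, 0.001, -0.001]
contact_force: [-0.0, -0.6, 0.3]
opening: 0.602
```

```bash
python3 -c "
from h import *
goto([.649,.171,.125],13.3)
im,c=snap('wrist','pics/w10.png')
goto([.649,.171,.125],13.3)
"
```

```text
t 14.8 pos [0.6485 0.173  0.1232] yaw 13.4 tilt [ 0.001  0.001 -1.   ] F [-0.  -0.6  0.3] op 0.602
  shift [ 0.1  2.1 -1.8] turn [-0.001 -0.001  0.002] | per row/8 [ 0.   0.3 -0.2] [-0. -0.  0.]
t 14.85 pos [0.6485 0.173  0.1233] yaw 13.4 tilt [ 0.001  0.001 -1.   ] F [-0.   0.3 -0.1] op 0.603
  shift [ 0.   2.1 -1.7] turn [-0.001 -0.001  0.002] | per row/8 [ 0.   0.3 -0.2] [-0. -0.  0.]
```

View pics/w10.png

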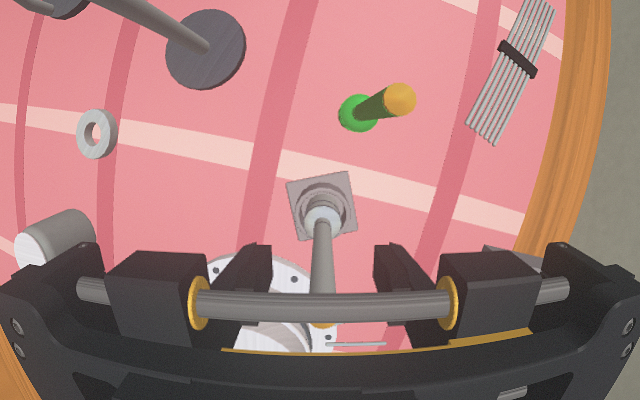

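Request:
{"api": "play_rows", "payload": {
  "increments": [
    [0.4,0,2,0,0,0,0],
    [0,0,0,0,0,0,0],
    [0,0,0,0,0,0,0],
    [0,0,0,0,0,0,0],
    [0,0,0,0,0,0,0],
    [0,0,0,0,0,0,0],
    [0,0,0,0,0,0,0],
    [0,0,0,-4,0,0,0]
  ],
  "grip_force": 30
}}

```text
clock: 15.85
tool_pos: [0.6502, 0.1714, 0.1298]
eef_rot: [0.993, 0.116, 0.002, -0.001]
contact_force: [-0.9, 0.0, -1.5]
opening: 0.128
```

```bash
python3 -c "
from h import *
goto([.611,.028,.247],13.3)
"
```

```text
t 15.85 pos [0.6502 0.1714 0.1298] yaw 13.4 tilt [ 0.005  0.002 -1.   ] F [-0.9  0.  -1.5] op 0.128
  shift [ -70.7  130.3 -117.8] turn [-0.001 -0.005  0.001] | per row/8 [ -8.8  16.3 -14.7] [-0.    -0.001  0.   ]
```

Request:
{"api": "play_rows", "payload": {
  "increments": [
    [0,0,0,-15,0,0,0],
    [0,0,0,-25,0,0,0],
    [0,0,0,-30,0,0,0],
    [0,0,0,-25,0,0,0],
    [0,0,0,-10,0,0,0],
    [0,0,0,0,0,0,0],
    [0,0,0,0,0,0,0],
    [0,0,0,0,0,0,0]
  ]
}}

```text
clock: 16.85
tool_pos: [0.6486, 0.1708, 0.2399]
eef_rot: [0.993, 0.117, 0.002, -0.001]
contact_force: [-0.0, -0.9, -2.4]
opening: 0.122
```

```bash
python3 -c "
from h import *
goto([.611,.028,.235],13.3)
im,c=snap('wrist','pics/w11.png')
import pickle;pickle.dump(c,open('w11.pkl','wb'))
snap('side','pics/side11.png');snap('scene','pics/scene11.png')
crop('pics/side11.png','pics/s11.png',220,130,160,120,5)
crop('pics/scene11.png','pics/c11.png',300,120,160,120,5)
goto([.611,.028,.235],13.3)
"
```

```text
t 16.85 pos [0.6486 0.1708 0.2399] yaw 13.4 tilt [ 0.003  0.002 -1.   ] F [-0.  -0.9 -2.4] op 0.122
  shift [-69.7 130.2   4.6] turn [-0.001 -0.003  0.002] | per row/8 [-8.7 16.3  0.6] [-0. -0.  0.]
t 17.0 pos [0.6487 0.1709 0.2401] yaw 13.4 tilt [ 0.003  0.002 -1.   ] F [-0.5  0.1 -1.2] op 0.122
  shift [-69.9 130.3   4.7] turn [-0.001 -0.004  0.002] | per row/8 [-8.7 16.3  0.6] [-0. -0.  0.]
```

View pics/w11.png

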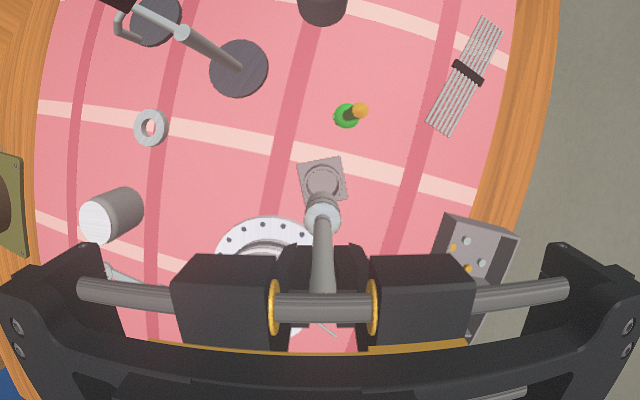

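View pics/s11.png

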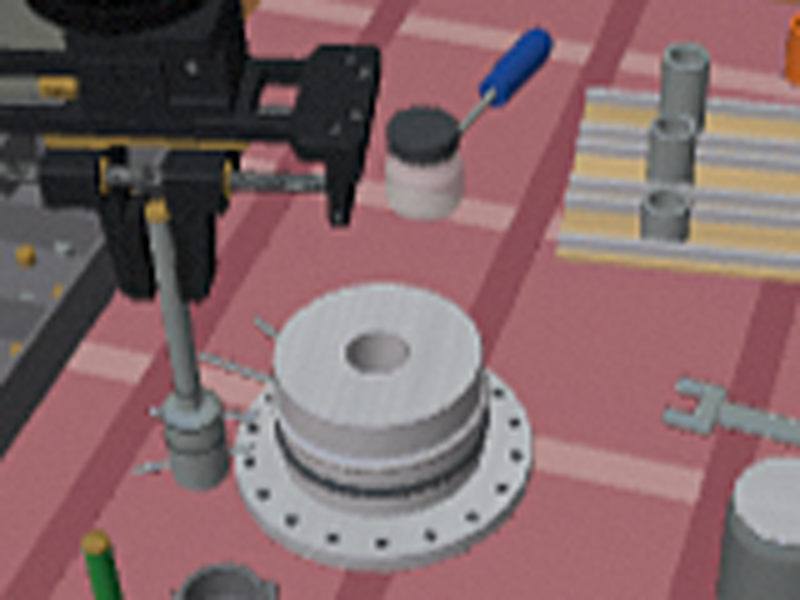

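View pics/c11.png

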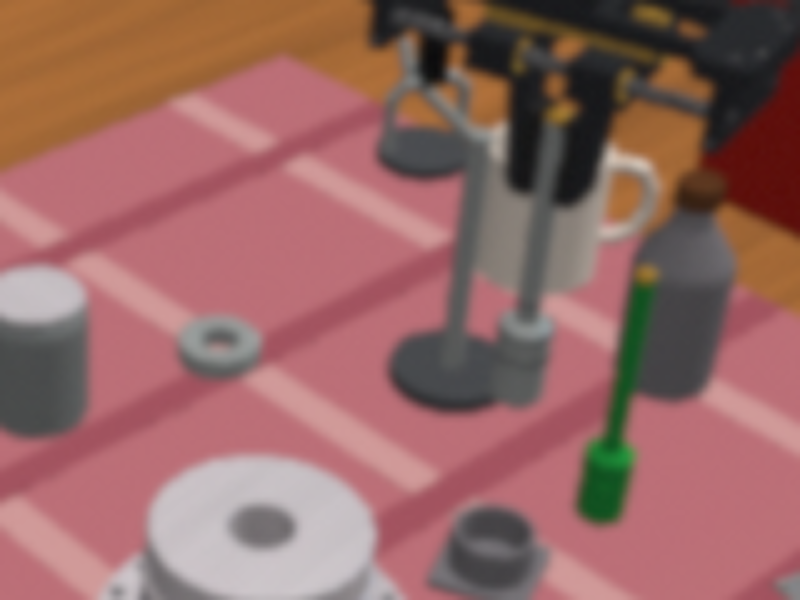

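```bash
python3 -c "
from h import *
S=lambda x,y:('side',220+x/5,130+y/5)
C=lambda x,y:('scene',300+x/5,120+y/5)
for n,o in dict(bore=(S(377,352),C(263,526)),rtop=(S(157,211),C(559,116)),sh=(S(192,408),C(528,326)),bot=(S(201,472),C(517,388)),ring=(S(195,433),C(522,352))).items(): print(n,*tri(*o))
print(plane(*S(377,352),.085),plane(*C(263,526),.085))
"
```

```text
bore [0.61149276 0.03117004 0.08240222] [np.float64(0.0024377686097893773), np.float64(0.0024377686097894345)]
rtop [0.64954543 0.17113309 0.28003073] [np.float64(0.0014477648226956167), np.float64(0.001447764822695655)]
sh [0.64983413 0.17068194 0.16208073] [np.float64(0.002878064581668888), np.float64(0.002878064581668767)]
bot [0.64854923 0.17282469 0.12161758] [np.float64(0.0022385678871068714), np.float64(0.002238567887106696)]
ring [0.64959424 0.17068398 0.14582125] [np.float64(0.0022087191701772113), np.float64(0.0022087191701773623)]
[0.60865624 0.03195374 0.085     ] [0.61600372 0.02981618 0.085     ]
```

Request:
{"api": "play_rows", "payload": {
  "increments": [
    [0,-5,12,0,0,0,0],
    [0,-10,30,0,0,0,0],
    [0,-13,36,0,0,0,0],
    [0,-13,36,0,0,0,0],
    [0,-13,36,0,0,0,0],
    [0,-10,30,0,0,0,0],
    [0,-5,12,0,0,0,0],
    [0,0,0,0,0,0,0]
  ]
}}

```text
clock: 18.0
tool_pos: [0.6233, -0.0444, 0.238]
eef_rot: [0.993, 0.115, 0.0, 0.001]
contact_force: [-0.0, 0.2, -0.9]
opening: 0.127
```

```bash
python3 -c "
from h import *
goto([.611,.028,.235],13.3)
im,c=snap('wrist','pics/w12.png')
import pickle;pickle.dump(c,open('w12.pkl','wb'))
goto([.611,.028,.235],13.3)
"
```

```text
t 18.0 pos [ 0.6233 -0.0444  0.238 ] yaw 13.2 tilt [ 0.    -0.002 -1.   ] F [-0.   0.2 -0.9] op 0.127
  shift [  4.6 -73.3   2.9] turn [ 0.002  0.    -0.002] | per row/8 [ 0.6 -9.2  0.4] [ 0.  0. -0.]
t 18.05 pos [ 0.6234 -0.0434  0.2381] yaw 13.3 tilt [ 0.    -0.001 -1.   ] F [ 0.1  0.4 -2.3] op 0.123
  shift [  4.3 -72.3   3. ] turn [ 0.001 -0.    -0.   ] | per row/8 [ 0.5 -9.   0.4] [ 0. -0. -0.]
```

View pics/w12.png

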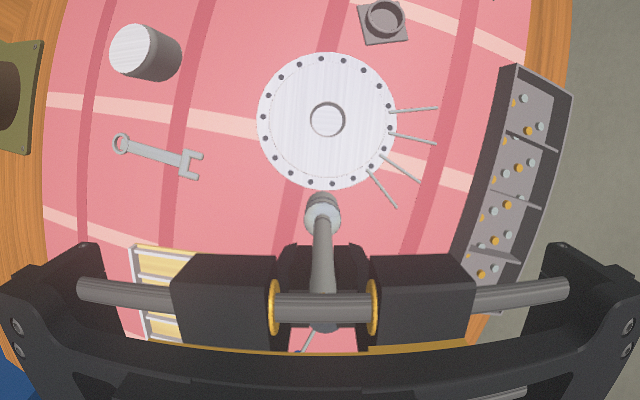

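```bash
python3 -c "
from h import *
crop('pics/w12.png','pics/w12b.png',290,80,80,80,7)
"
```

```text
(no output)
```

View pics/w12b.png

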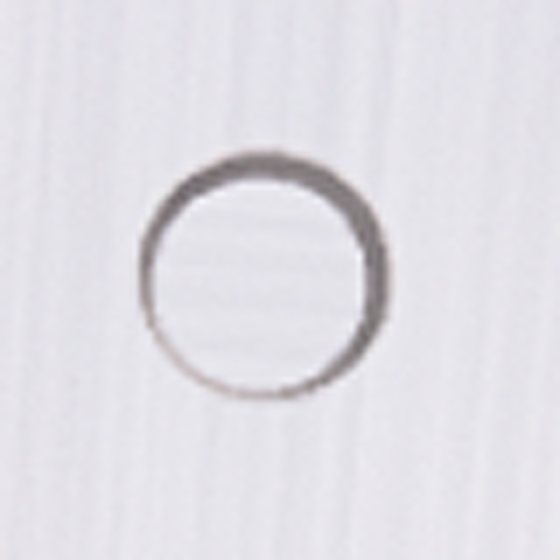

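```bash
python3 -c "
from h import *
import pickle;c=pickle.load(open('w12.pkl','rb'))
B=lambda x,y,z=.085:plane('wrist',290+x/7,80+y/7,z,c)
X=B(265,275.5);print(X,np.linalg.norm(B(140,275)-B(390,275)),np.linalg.norm(B(265,151)-B(265,400)))
for d in(.03,.045,.06):print(d,np.linalg.norm(B(152,285,.085-d)-B(366,285,.085-d)),B(259,286,.085-d))
# foot shoulder circle ~ (322,214)
goto([X[0],X[1],.235])
"
```

```text
[0.61171463 0.02970558 0.085     ] 0.03413961507864571 0.03448744182867919
0.03 0.032147634342279005 [0.61154713 0.02866962 0.055     ]
0.045 0.03360986555638104 [0.61169437 0.02895335 0.04      ]
0.06 0.03507209677048328 [0.61184161 0.02923707 0.025     ]
t 18.05 pos [ 0.6234 -0.0434  0.2381] yaw 13.3 tilt [ 0.    -0.001 -1.   ] F [ 0.1  0.4 -2.3] op 0.123
  shift [  5.4 -73.8   3. ] turn [ 0.001 -0.    -0.   ] | per row/8 [ 0.7 -9.2  0.4] [ 0. -0. -0.]
```

Request:
{"api": "play_rows", "payload": {
  "increments": [
    [0,2,-8,0,0,0,0],
    [0,2,-16,0,0,0,0],
    [0,1,-18,0,0,0,0],
    [0,0,-17,0,0,0,0],
    [0,0,-11,0,0,0,0],
    [0,0,-4,0,0,0,0],
    [0,0,0,0,0,0,0],
    [0,0,0,0,0,0,0]
  ]
}}

```text
clock: 19.05
tool_pos: [0.6099, 0.0426, 0.2388]
eef_rot: [0.993, 0.121, 0.001, -0.001]
contact_force: [-0.5, 0.2, -1.2]
opening: 0.124
```

```bash
python3 -c "
from h import *
goto([.6115,.0300,.215])
"
```

```text
t 19.05 pos [0.6099 0.0426 0.2388] yaw 13.9 tilt [ 0.001  0.003 -1.   ] F [-0.5  0.2 -1.2] op 0.124
  shift [-1.5 12.6 23.7] turn [-0.003 -0.002  0.   ] | per row/8 [-0.2  1.6  3. ] [-0. -0.  0.]
```

Request:
{"api": "play_rows", "payload": {
  "increments": [
    [0,-1,5,0,0,0,0],
    [0,-1,5,0,0,0,0],
    [0,0,2,3,0,0,0],
    [0,0,0,8,0,0,0],
    [0,0,0,5,0,0,0],
    [0,0,0,2,0,0,0],
    [0,0,0,0,0,0,0],
    [0,0,0,0,0,0,0]
  ]
}}

```text
clock: 20.05
tool_pos: [0.611, 0.0275, 0.2187]
eef_rot: [0.993, 0.119, 0.0, -0.001]
contact_force: [-0.3, 0.4, -2.4]
opening: 0.128
```

```bash
python3 -c "
from h import *
goto([.6115,.0300,.210])
im,c=snap('wrist','pics/w13.png')
snap('side','pics/side13.png');snap('scene','pics/scene13.png')
crop('pics/side13.png','pics/s13.png',250,130,100,100,6)
crop('pics/scene13.png','pics/c13.png',310,150,100,100,6)
goto([.6115,.0300,.210])
"
```

```text
t 20.05 pos [0.611  0.0275 0.2187] yaw 13.7 tilt [ 0.     0.002 -1.   ] F [-0.3  0.4 -2.4] op 0.128
  shift [ 1.1 -2.3  8.7] turn [-0.002 -0.001  0.   ] | per row/8 [ 0.1 -0.3  1.1] [-0. -0.  0.]
t 20.2 pos [0.611  0.0274 0.2188] yaw 13.7 tilt [ 0.001  0.002 -1.   ] F [ 1.  -0.8 -1.9] op 0.124
  shift [ 1.1 -2.4  8.8] turn [-0.002 -0.001  0.   ] | per row/8 [ 0.1 -0.3  1.1] [-0. -0.  0.]
```

View pics/s13.png

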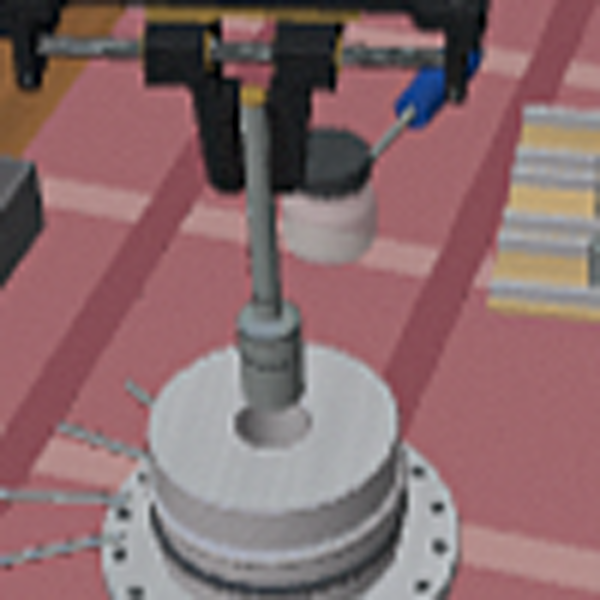

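View pics/c13.png

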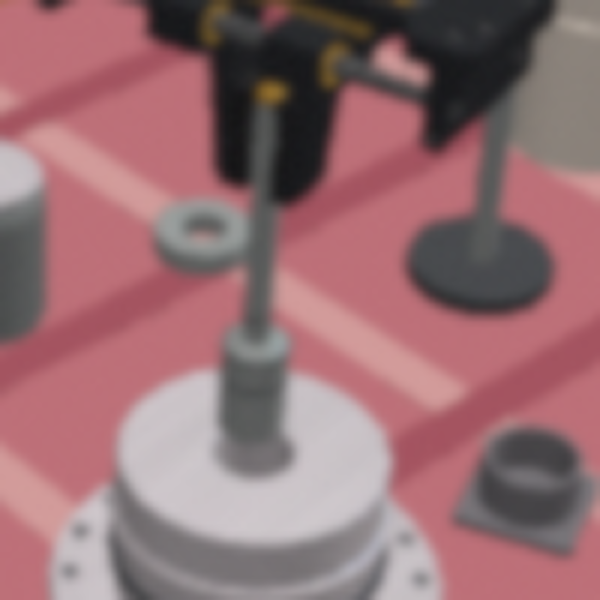

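View pics/w13.png

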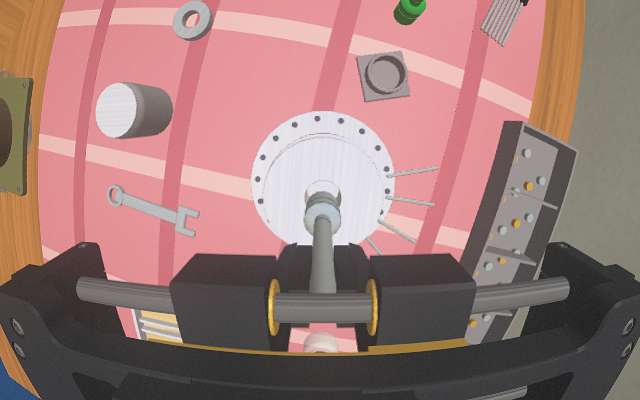

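Request:
{"api": "play_rows", "payload": {
  "increments": [
    [0,1,-2,0,0,0,0],
    [0,0,-0.5,3,0,0,0],
    [0,0,0,4,0,0,0],
    [0,0,0,4,0,0,0],
    [0,0,0,4,0,0,0],
    [0,0,0,4,0,0,0],
    [0,0,0,3,0,0,0],
    [0,0,0,2,0,0,0]
  ]
}}

```text
clock: 21.2
tool_pos: [0.6114, 0.0302, 0.1931]
eef_rot: [0.993, 0.119, 0.0, -0.001]
contact_force: [0.0, 0.6, -1.0]
opening: 0.125
```

```bash
python3 -c "
from h import *
goto([.6115,.0300,.160])
"
```

```text
t 21.2 pos [0.6114 0.0302 0.1931] yaw 13.7 tilt [ 0.001  0.002 -1.   ] F [ 0.   0.6 -1. ] op 0.125
  shift [ 0.   0.3 33.1] turn [-0.002 -0.001  0.   ] | per row/8 [0.  0.  4.1] [-0. -0.  0.]
```

Request:
{"api": "play_rows", "payload": {
  "increments": [
    [0,0,0,4,0,0,0],
    [0,0,0,4,0,0,0],
    [0,0,0,4,0,0,0],
    [0,0,0,3,0,0,0],
    [0,0,0,3,0,0,0],
    [0,0,0,3,0,0,0],
    [0,0,0,2,0,0,0],
    [0,0,0,1,0,0,0]
  ]
}}

```text
clock: 22.2
tool_pos: [0.6115, 0.0303, 0.1674]
eef_rot: [0.993, 0.119, 0.0, -0.001]
contact_force: [-0.9, 0.2, -1.9]
opening: 0.129
```

Request:
{"api": "play_rows", "payload": {
  "increments": [
    [0,0,0,3,0,0,0],
    [0,0,0,2,0,0,0],
    [0,0,0,2,0,0,0],
    [0,0,0,1.5,0,0,0],
    [0,0,0,1.5,0,0,0],
    [0,0,0,1,0,0,0],
    [0,0,0,1,0,0,0],
    [0,0,0,0,0,0,0]
  ]
}}

```text
clock: 23.2
tool_pos: [0.6123, 0.0308, 0.1603]
eef_rot: [0.993, 0.119, 0.002, 0.0]
contact_force: [-0.0, 1.0, -2.5]
opening: 0.12
```

Request:
{"api": "play_rows", "payload": {
  "increments": [
    [0,0,0,1,0,0,0],
    [0,0,0,1,0,0,0],
    [0,0,0,1,0,0,0],
    [0,0,0,1,0,0,0],
    [0,0,0,0,0,0,0],
    [0,0,0,0,0,0,0],
    [0,0,0,0,0,0,0],
    [0,0,0,0,0,0,0]
  ]
}}

```text
clock: 24.2
tool_pos: [0.6127, 0.031, 0.1601]
eef_rot: [0.993, 0.118, 0.003, 0.001]
contact_force: [-1.5, -0.3, 2.2]
opening: 0.123
```

```bash
python3 -c "
from h import *
goto([.6115,.0300,.160])
s=r.get_state();print(s['contact_force'],s['moment'])
"
```

```text
t 24.2 pos [0.6127 0.031  0.1601] yaw 13.6 tilt [ 0.006 -0.001 -1.   ] F [-1.5 -0.3  2.2] op 0.123
  shift [-1.4  0.7  0.1] turn [ 0.002 -0.006 -0.   ] | per row/8 [-0.2  0.1  0. ] [ 0.    -0.001 -0.   ]
[-1.47110201 -0.32878948  2.20553124] [-1.38767886e-01  2.36185651e-01  1.40376693e-04]
```

Request:
{"api": "play_rows", "payload": {
  "increments": [
    [0,-1,0.5,2,0,0,0],
    [0,0,0,3,0,0,0],
    [0,0,0,4,0,0,0],
    [0,0,0,4,0,0,0],
    [0,0,0,4,0,0,0],
    [0,0,0,4,0,0,0],
    [0,0,0,4,0,0,0],
    [0,0,0,4,0,0,0]
  ]
}}

```text
clock: 25.2
tool_pos: [0.6133, 0.0313, 0.1598]
eef_rot: [0.993, 0.116, 0.01, 0.007]
contact_force: [-9.2, -2.2, 29.8]
opening: 0.126
```

```bash
python3 -c "
from h import *
goto([.6115,.0300,.160])
im,c=snap('wrist','pics/w14.png')
snap('side','pics/side14.png');snap('scene','pics/scene14.png')
crop('pics/side14.png','pics/s14.png',250,130,100,100,6)
crop('pics/scene14.png','pics/c14.png',310,150,100,100,6)
"
```

```text
t 25.2 pos [0.6133 0.0313 0.1598] yaw 13.3 tilt [ 0.021 -0.011 -1.   ] F [-9.2 -2.2 29.8] op 0.126
  shift [-2.   0.9 -0.3] turn [ 0.016 -0.017 -0.   ] | per row/8 [-0.3  0.1 -0. ] [ 0.002 -0.002 -0.   ]
```

View pics/s14.png

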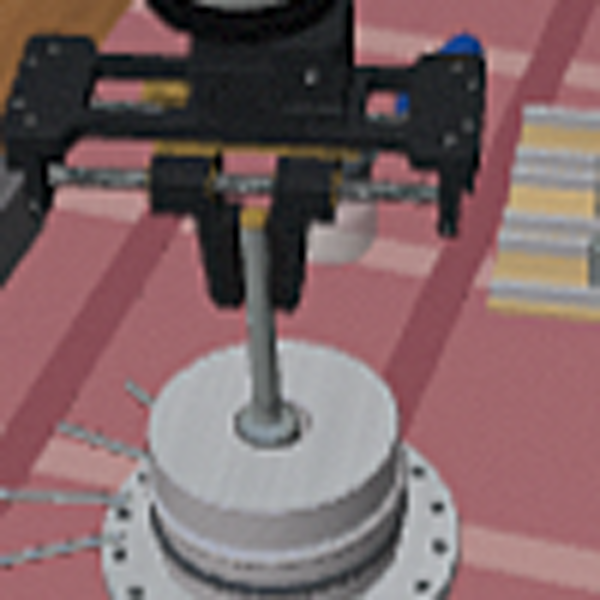

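View pics/w14.png

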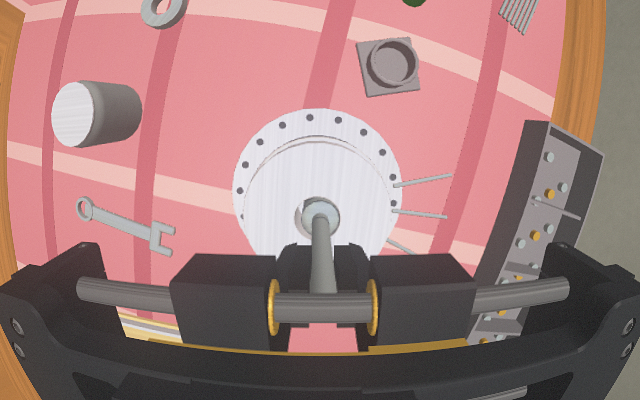

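Request:
{"api": "play_rows", "payload": {
  "increments": [
    [0,-1,0,-0.5,0.01,-0.01,0],
    [0,0,0,0,0,0,0],
    [0.3,0,0,0,0,0,0],
    [0.5,0,0,0,0,0,0],
    [0.5,0,0,0,0,0,0],
    [0.5,0,0,0,0,0,0],
    [0.5,0,0,0,0,0,0],
    [0.5,0,0,-8,0,0,0]
  ]
}}

```text
clock: 26.35
tool_pos: [0.6123, 0.0313, 0.1673]
eef_rot: [0.993, 0.116, 0.004, 0.002]
contact_force: [0.3, 0.2, 0.2]
opening: 0.505
```

Request:
{"api": "play_rows", "payload": {
  "increments": [
    [0.5,0,0,-20,0,0,0],
    [0.5,0,0,-30,0,0,0],
    [0.5,0,0,-30,0,0,0],
    [0.5,0,0,-15,0,0,0],
    [0.4,0,0,0,0,0,0],
    [0,0,0,0,0,0,0],
    [0,0,0,0,0,0,0],
    [0,0,0,0,0,0,0]
  ]
}}

```text
clock: 27.35
tool_pos: [0.6103, 0.0313, 0.2645]
eef_rot: [0.993, 0.117, 0.002, 0.002]
contact_force: [-0.5, -0.2, -0.5]
opening: 0.087
```

```bash
python3 -c "
from h import *
goto([.477,-.28,.26],-75)
im,c=snap('wrist','pics/w15.png')
snap('side','pics/side15.png');snap('scene','pics/scene15.png')
crop('pics/side15.png','pics/s15.png',250,130,100,100,6)
crop('pics/scene15.png','pics/c15.png',310,150,100,100,6)
"
```

```text
t 27.35 pos [0.6103 0.0313 0.2645] yaw 13.4 tilt [ 0.005 -0.004 -1.   ] F [-0.5 -0.2 -0.5] op 0.087
  shift [-201.8  272.     5. ] turn [ 1.000e-03 -7.000e-03  1.543e+00] | per row/8 [-25.2  34.    0.6] [ 0.    -0.001  0.193]
```

View pics/s15.png

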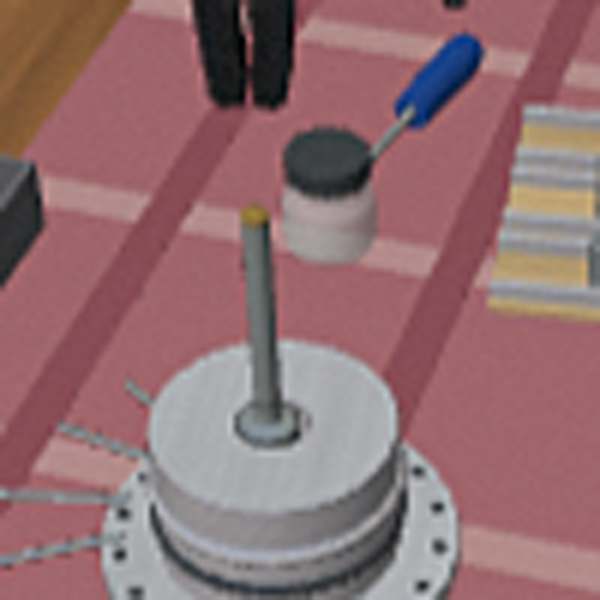

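View pics/c15.png

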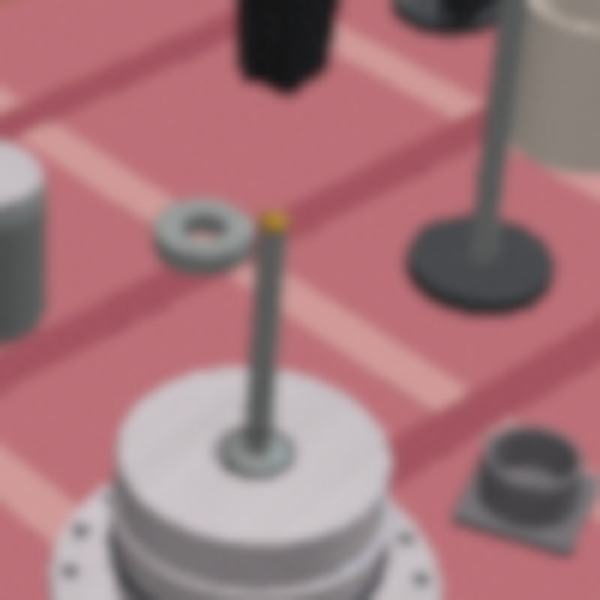

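View pics/w15.png

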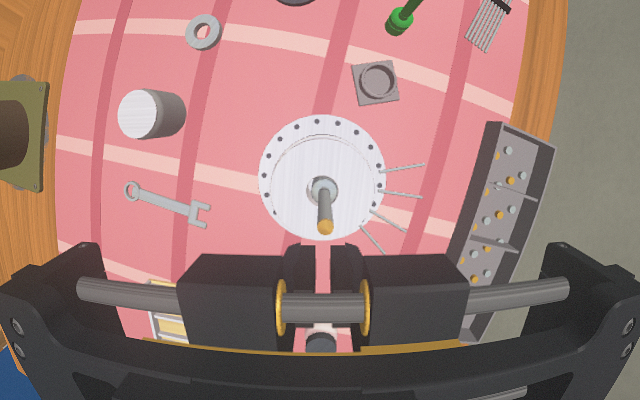

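Request:
{"api": "play_rows", "payload": {
  "increments": [
    [0,-15,20,0,0,0,0],
    [0,-26,37,0,0,0,0],
    [0,-29,40,0,0,0,0],
    [0,-29,40,0,0,0,0],
    [0,-29,40,0,0,0,0],
    [0,-26,36,0,0,0,0],
    [0,-15,20,0,0,0,0.1],
    [0,0,0,0,0,0,0.17]
  ]
}}

```text
clock: 28.5
tool_pos: [0.4981, -0.2411, 0.2636]
eef_rot: [1.0, -0.024, 0.004, 0.0]
contact_force: [0.4, 0.7, 0.7]
opening: 0.0
```

Request:
{"api": "play_rows", "payload": {
  "increments": [
    [0,0,0,0,0,0,0.18],
    [0,0,0,0,0,0,0.18],
    [0,0,0,0,0,0,0.18],
    [0,0,0,0,0,0,0.18],
    [0,0,0,0,0,0,0.18],
    [0,0,0,0,0,0,0.18],
    [0,0,0,0,0,0,0.17],
    [0,0,0,0,0,0,0.1]
  ]
}}

```text
clock: 29.5
tool_pos: [0.5037, -0.2324, 0.265]
eef_rot: [0.748, -0.664, 0.004, -0.007]
contact_force: [-0.4, -0.5, -0.2]
opening: 0.001
```

```bash
python3 -c "
from h import *
print(tri(('side',292.3,165.7),('scene',355.7,187)))
goto([.49,-.26,.26],-82)
"
```

```text
(array([0.61358149, 0.03071491, 0.20023789]), [np.float64(0.0020742749639770645), np.float64(0.002074274963976979)])
t 29.5 pos [ 0.5037 -0.2324  0.265 ] yaw -83.2 tilt [ 0.016  0.006 -1.   ] F [-0.4 -0.5 -0.2] op 0.001
  shift [25.8 17.   4.6] turn [-0.016  0.004 -0.021] | per row/8 [3.2 2.1 0.6] [-0.002  0.    -0.003]
```

```bash
python3 -c "
from h import *
im,c=snap('wrist','pics/w16.png')
import pickle;pickle.dump(c,open('w16.pkl','wb'))
crop('pics/w16.png','pics/w16r.png',220,80,200,170,4)
print(r.get_state()['tool_pos'])
"
```

```text
[ 0.50389541 -0.23210384  0.26502737]
```

View pics/w16.png

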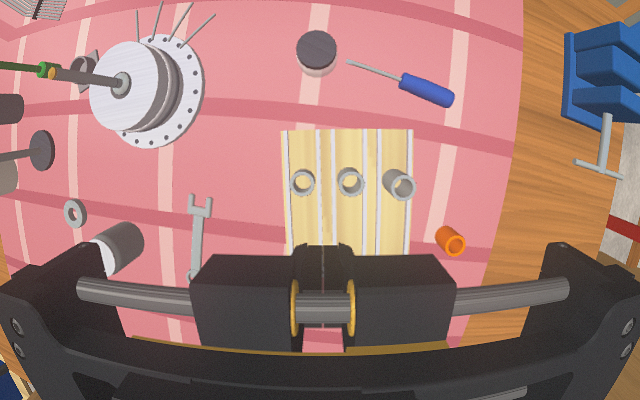

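View pics/w16r.png

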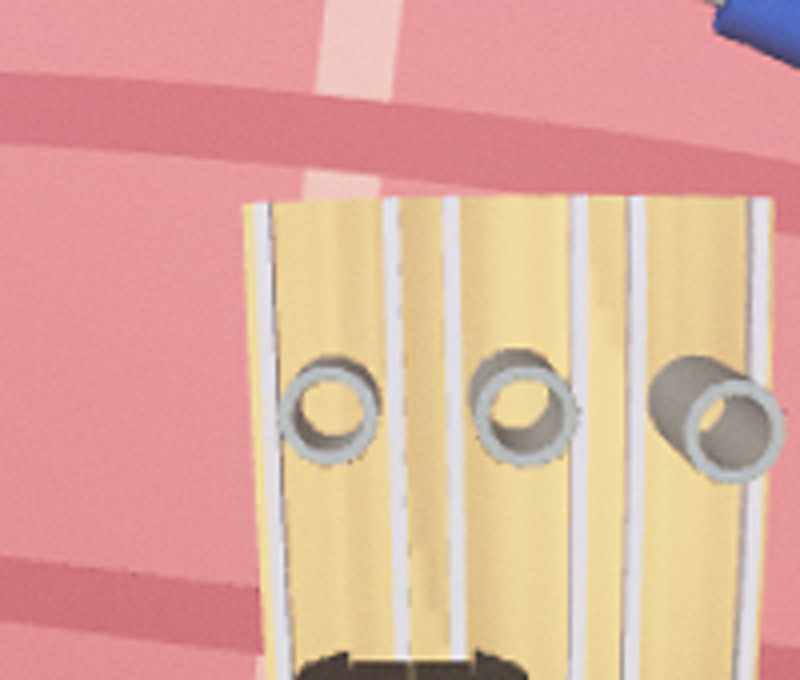

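Run:
```python
from h import *
import pickle
c=pickle.load(open('w16.pkl','rb'))
W=lambda x,y,z:plane('wrist',220+x/4,80+y/4,z,c)
for n,p in dict(short=(330,415,.036),mid=(526,415,.051),long=(734,432,.066)).items():print(n,np.round(W(*p),4))
L=[W(452,200,.016),W(459,640,.016)];Rr=[W(580,200,.016),W(577,640,.016)]
for a,b in(L,Rr):print(a,b,np.degrees(np.arctan2(*(a-b)[1::-1])))
print(np.linalg.norm(L[0]-Rr[0]))
print('mid lane pts',(L[0]+Rr[0])/2,(L[1]+Rr[1])/2)
# outer strips & back end
for n,p in dict(bL=(244,205,.006),bR=(772,198,.006)).items():print(n,np.round(W(*p),4))
# ring widths check
print(np.linalg.norm(W(473,415,.051)-W(579,415,.051)),np.linalg.norm(W(526,364,.051)-W(526,466,.051)))
```

```text
short [ 0.502  -0.2064  0.036 ]
mid [ 0.5117 -0.2648  0.051 ]
long [ 0.517  -0.3245  0.066 ]
[ 0.57213106 -0.23617543  0.016     ] [ 0.42650797 -0.25705563  0.016     ] 8.159751265039697
[ 0.57758757 -0.27667853  0.016     ] [ 0.43114337 -0.2973181   0.016     ] 8.022321319149812
0.04086899214902567
mid lane pts [ 0.57485932 -0.25642698  0.016     ] [ 0.42882567 -0.27718686  0.016     ]
bL [ 0.563  -0.1691  0.006 ]
bR [ 0.5886 -0.3424  0.006 ]
0.031655565230215926 0.030778370619909814
```

```bash
python3 -c "
from h import *
goto([.5511,-.2593,.10],-81.9)
"
```

```text
t 29.55 pos [ 0.5039 -0.2321  0.265 ] yaw -83.3 tilt [ 0.016  0.006 -1.   ] F [ 0.7  0.4 -0.6] op 0.005
  shift [ 33.2 -41.  165.6] turn [-0.017  0.004 -0.024] | per row/8 [ 4.1 -5.1 20.7] [-0.002  0.    -0.003]
```

Request:
{"api": "play_rows", "payload": {
  "increments": [
    [0,9,-11,5,-0.017,0.004,-0.024],
    [0,11,-14,20,0,0,0],
    [0,8,-10,35,0,0,0],
    [0,4,-5,35,0,0,0],
    [0,0,0,35,0,0,0],
    [0,0,0,20,0,0,0],
    [0,0,0,8,0,0,0],
    [0,0,0,0,0,0,0]
  ]
}}

```text
clock: 30.55
tool_pos: [0.5566, -0.2519, 0.1044]
eef_rot: [0.756, -0.655, 0.003, -0.004]
contact_force: [0.4, 0.4, 0.0]
opening: 0.006
```

```bash
python3 -c "
from h import *
goto([.5511,-.2593,.021],-81.9)
"
```

```text
t 30.55 pos [ 0.5566 -0.2519  0.1044] yaw -81.8 tilt [ 0.009  0.002 -1.   ] F [0.4 0.4 0. ] op 0.006
  shift [ 6.6  7.3 83.3] turn [-0.01   0.001  0.002] | per row/8 [ 0.8  0.9 10.4] [-0.001  0.     0.   ]
```

Request:
{"api": "play_rows", "payload": {
  "increments": [
    [0,4,4,0,-0.01,0,0],
    [0,2,2,6,0,0,0],
    [0,0,0,16,0,0,0],
    [0,0,0,20,0,0,0],
    [0,0,0,18,0,0,0],
    [0,0,0,10,0,0,0],
    [0,0,0,5,0,0,0],
    [0,0,0,0,0,0,0]
  ]
}}

```text
clock: 31.55
tool_pos: [0.5529, -0.26, 0.0269]
eef_rot: [0.756, -0.655, 0.001, -0.001]
contact_force: [-0.7, -0.7, -0.9]
opening: 0.005
```

```bash
python3 -c "
from h import *
goto([.5511,-.2593,.021],-81.9)
snap('wrist','pics/w17.png')
snap('side','pics/side17.png');crop('pics/side17.png','pics/s17.png',300,120,120,80,6)
"
```

```text
t 31.55 pos [ 0.5529 -0.26    0.0269] yaw -81.8 tilt [ 0.003 -0.001 -1.   ] F [-0.7 -0.7 -0.9] op 0.005
  shift [-1.   1.7  5.9] turn [-0.003 -0.001  0.001] | per row/8 [-0.1  0.2  0.7] [-0. -0.  0.]
```

View pics/s17.png

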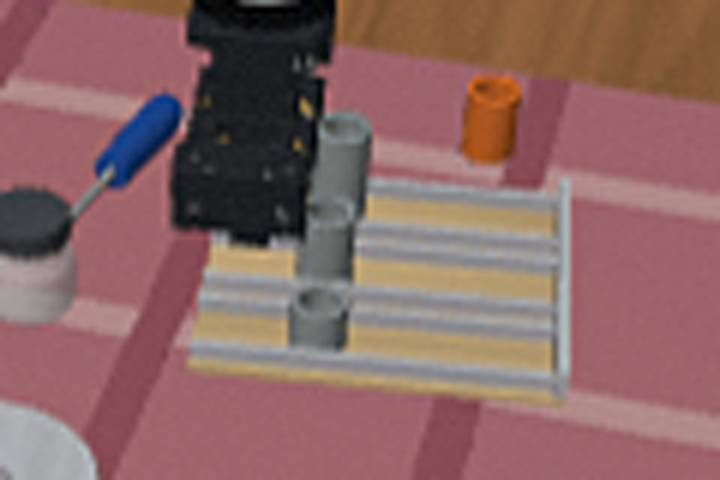

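View pics/w17.png

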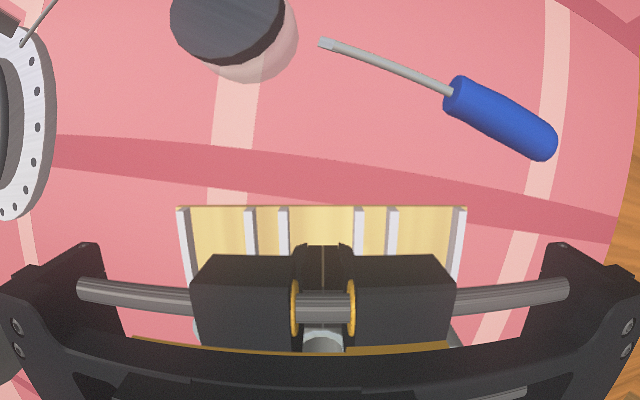

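Request:
{"api": "play_rows", "payload": {
  "increments": [
    [0,-1,0,3,0,0,0],
    [0,0,0,2,0,0,0],
    [0,0,2,0,0,0,0],
    [0,0,3,0,0,0,0],
    [0,0,4,0,0,0,0],
    [0,0,4,0,0,0,0],
    [0,0,4,0,0,0,0],
    [0,0,4,0,0,0,0]
  ]
}}

```text
clock: 32.65
tool_pos: [0.5322, -0.2627, 0.0236]
eef_rot: [0.756, -0.655, 0.003, -0.002]
contact_force: [0.5, 1.4, 0.7]
opening: 0.001
```

```bash
cat > rk.py <<'E'
from h import *
o=np.array([.4768,-.2699]);u=np.array([.990,.141]);v=np.array([-.141,.990])
s=r.get_state();d=np.array(s['tool_pos'][:2])-o;print('rack x,y of TCP mm',np.round(1000*np.array([d@u,d@v]),1))
goto(list(o-.052*u)+[.021],-81.9)
E
python3 rk.py
```

```text
rack x,y of TCP mm [55.9 -0.7]
t 32.65 pos [ 0.5322 -0.2627  0.0236] yaw -81.9 tilt [ 0.007 -0.002 -1.   ] F [0.5 1.4 0.7] op 0.001
  shift [ -0.7 107.9   1.8] turn [-0.007 -0.003  0.001] | per row/8 [-0.1 13.5  0.2] [-0.001 -0.     0.   ]
```

Request:
{"api": "play_rows", "payload": {
  "increments": [
    [0,0,4,1,-0.007,0,0],
    [0,0,4,0.5,0,0,0],
    [0,0,4,0,0,0,0],
    [0,0,4,0,0,0,0],
    [0,0,4,0,0,0,0],
    [0,0,4,0,0,0,0],
    [0,0,3,0,0,0,0],
    [0,0,2,0,0,0,0]
  ]
}}

```text
clock: 33.65
tool_pos: [0.5024, -0.2672, 0.0223]
eef_rot: [0.756, -0.655, 0.002, 0.001]
contact_force: [1.1, 0.4, 0.4]
opening: 0.006
```

```bash
python3 rk.py;python3 -c "
from h import *
snap('side','pics/side18.png');crop('pics/side18.png','pics/s18.png',300,120,120,80,6)
snap('scene','pics/scene18.png');crop('pics/scene18.png','pics/c18.png',150,200,150,110,5)"
```

```text
rack x,y of TCP mm [25.7 -0.9]
t 33.65 pos [ 0.5024 -0.2672  0.0223] yaw -81.9 tilt [ 0.002 -0.003 -1.   ] F [1.1 0.4 0.4] op 0.006
  shift [-1.  77.7  1.2] turn [-0.001 -0.004  0.001] | per row/8 [-0.1  9.7  0.1] [-0. -0.  0.]
```

View pics/s18.png

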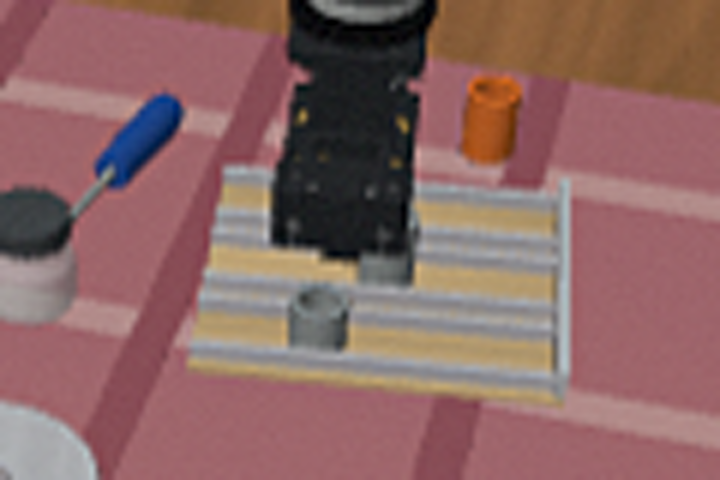

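View pics/c18.png

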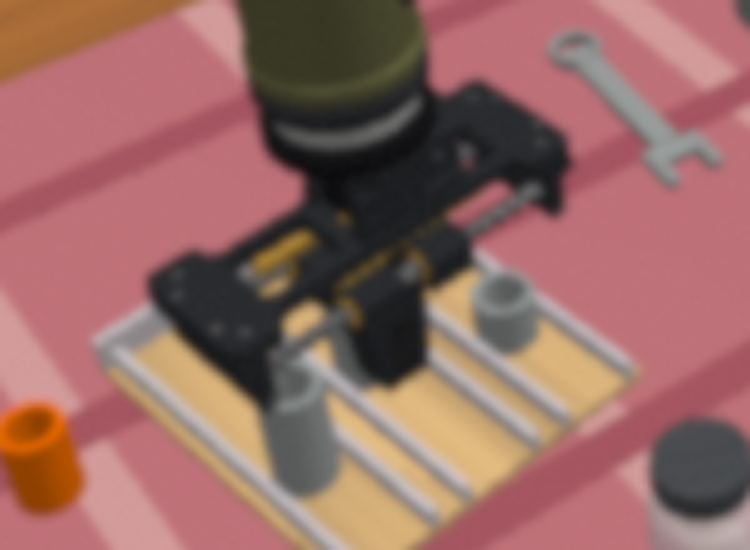

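Request:
{"api": "play_rows", "payload": {
  "increments": [
    [0,0,4,0,0,0,0],
    [0,0,4,0,0,0,0],
    [0,0,5,0,0,0,0],
    [0,0,5,0,0,0,0],
    [0,0,5,0,0,0,0],
    [0,0,5,0,0,0,0],
    [0,0,5,0,0,0,0],
    [0,0,4,0,0,0,0]
  ]
}}

```text
clock: 34.75
tool_pos: [0.4633, -0.2728, 0.0222]
eef_rot: [0.756, -0.655, 0.002, 0.001]
contact_force: [1.6, -0.2, 0.8]
opening: 0.001
```

```bash
python3 rk.py
```

```text
rack x,y of TCP mm [-13.8  -1. ]
t 34.75 pos [ 0.4633 -0.2728  0.0222] yaw -81.9 tilt [ 0.002 -0.003 -1.   ] F [ 1.6 -0.2  0.8] op 0.001
  shift [-1.  38.2  1.2] turn [-0.001 -0.004  0.001] | per row/8 [-0.1  4.8  0.1] [-0. -0.  0.]
```

Request:
{"api": "play_rows", "payload": {
  "increments": [
    [0,0,4,0,0,0,0],
    [0,0,5,0,0,0,0],
    [0,0,5,0,0,0,0],
    [0,0,4,0,0,0,0],
    [0,0,4,0,0,0,0],
    [0,0,3,0,0,0,0],
    [0,0,2,0,0,0,0],
    [0,0,2,0,0,0,0]
  ]
}}

```text
clock: 35.75
tool_pos: [0.4327, -0.2772, 0.0222]
eef_rot: [0.756, -0.655, 0.002, 0.001]
contact_force: [-0.0, 0.0, -0.2]
opening: 0.007
```

```bash
python3 rk.py;python3 -c "
from h import *
snap('side','pics/side19.png');crop('pics/side19.png','pics/s19.png',300,120,120,80,6)"
```

```text
rack x,y of TCP mm [-44.7  -1. ]
t 35.75 pos [ 0.4327 -0.2772  0.0222] yaw -81.8 tilt [ 0.002 -0.003 -1.   ] F [-0.   0.  -0.2] op 0.007
  shift [-1.1  7.3  1.2] turn [-0.001 -0.004  0.001] | per row/8 [-0.1  0.9  0.1] [-0. -0.  0.]
```

View pics/s19.png

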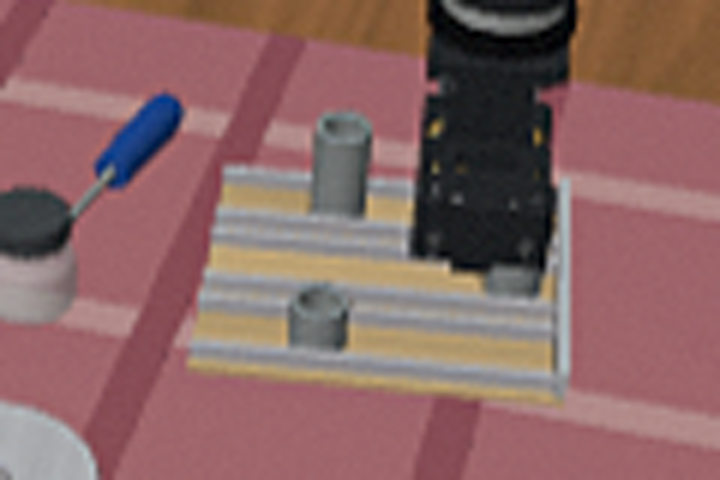

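Almost there; push the last millimetres gently until the stop resists.

Request:
{"api": "play_rows", "payload": {
  "increments": [
    [0,0,2,0,0,0,0],
    [0,0,2,0,0,0,0],
    [0,0,2,0,0,0,0],
    [0,0,2,0,0,0,0],
    [0,0,2,0,0,0,0],
    [0,0,2,0,0,0,0],
    [0,0,2,0,0,0,0],
    [0,0,2,0,0,0,0]
  ]
}}

```text
clock: 36.8
tool_pos: [0.4239, -0.2793, 0.0231]
eef_rot: [0.757, -0.654, 0.008, -0.004]
contact_force: [5.7, 1.3, -0.9]
opening: 0.003
```

```bash
python3 rk.py
```

```text
rack x,y of TCP mm [-53.7  -1.9]
t 36.8 pos [ 0.4239 -0.2793  0.0231] yaw -81.7 tilt [ 0.017 -0.005 -1.   ] F [ 5.7  1.3 -0.9] op 0.003
  shift [-1.9 -1.7  2.1] turn [-0.016 -0.007  0.004] | per row/8 [-0.2 -0.2  0.3] [-0.002 -0.001  0.001]
```

Request:
{"api": "play_rows", "payload": {
  "increments": [
    [0,0,-3,0,-0.01,0,0],
    [0,0,-6,0,0,0,0],
    [0,0,-8,0,0,0,0],
    [0,0,-6,-10,0,0,0],
    [0,0,0,-30,0,0,0],
    [0,0,0,-50,0,0,0],
    [0,0,0,-50,0,0,0],
    [0,0,0,-30,0,0,0]
  ]
}}

```text
clock: 37.8
tool_pos: [0.4428, -0.2736, 0.1975]
eef_rot: [0.756, -0.654, -0.002, 0.004]
contact_force: [-0.9, -0.5, -1.1]
opening: 0.005
```

Request:
{"api": "play_rows", "payload": {
  "increments": [
    [0,0,-20,-20,0,0,0],
    [0,0,-30,0,0,0,0],
    [0,0,-20,0,0,0,0],
    [0,0,0,0,0,0,0],
    [0,0,0,0,0,0,0],
    [0,0,0,0,0,0,0],
    [0,0,0,0,0,0,0],
    [0,0,0,0,0,0,0]
  ]
}}

```text
clock: 38.8
tool_pos: [0.5097, -0.2648, 0.2239]
eef_rot: [0.755, -0.656, -0.001, 0.005]
contact_force: [-0.3, -0.4, 0.5]
opening: 0.002
```

```bash
python3 rk.py;python3 -c "
from h import *
import pickle
im,c=snap('wrist','pics/w20.png');pickle.dump(c,open('w20.pkl','wb'))
snap('side','pics/side20.png');snap('scene','pics/scene20.png')
crop('pics/side20.png','pics/s20.png',300,120,120,80,6)
crop('pics/scene20.png','pics/c20.png',150,200,150,110,5)"
```

```text
rack x,y of TCP mm [33.3  0.4]
t 38.8 pos [ 0.5097 -0.2648  0.2239] yaw -81.9 tilt [-0.009 -0.006 -1.   ] F [-0.3 -0.4  0.5] op 0.002
  shift [ -0.5  83.2 203.7] turn [ 0.01  -0.005 -0.001] | per row/8 [-0.1 10.4 25.5] [ 0.001 -0.001 -0.   ]
```

View pics/s20.png

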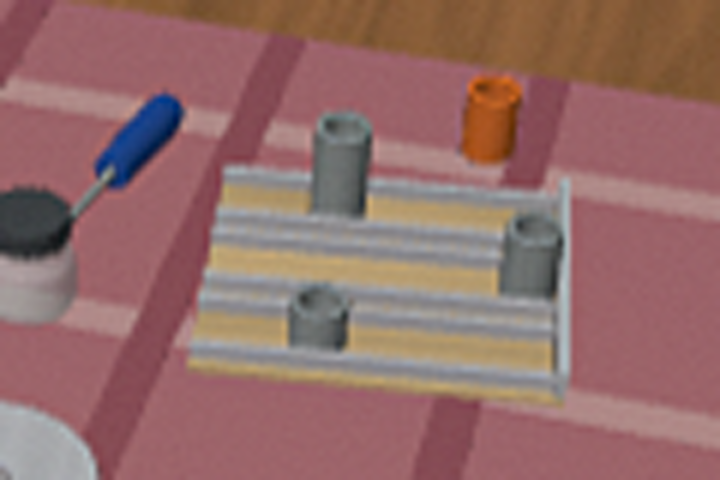

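View pics/c20.png

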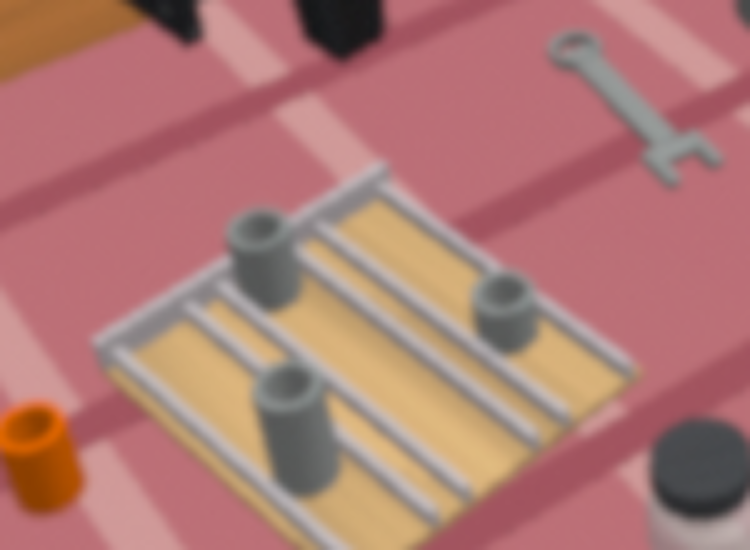

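View pics/side20.png

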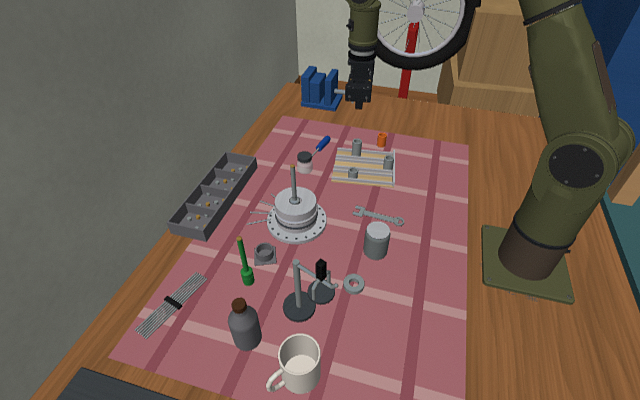

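View pics/w20.png

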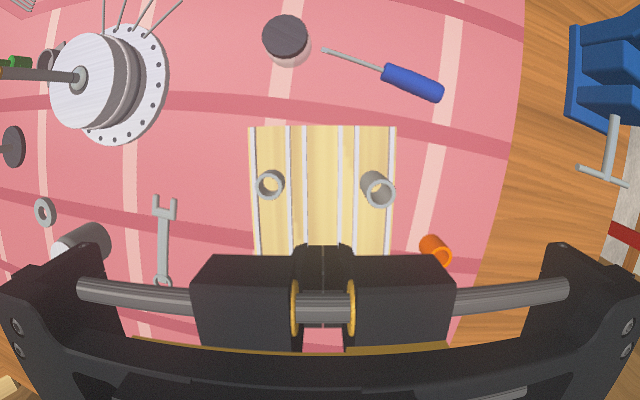

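```bash
python3 -c "
from h import *
o=np.array([.4768,-.2699]);u=np.array([.990,.141]);v=np.array([-.141,.990])
S=lambda x,y:('side',300+x/6,120+y/6)
C=lambda x,y:('scene',150+x/5,200+y/5)
for n,q in dict(mid=(S(532,226),C(261,230)),long=(S(343,127),C(290,384)),short=(S(319,298),C(505,292))).items():
  X,e=tri(*q);d=X[:2]-o;print(n,X,d@u,d@v)
r.finish_job()
"
```

```text
mid [ 0.40174674 -0.28014852  0.04795886] -0.07574776383346753 0.00043647480145257364
long [ 0.51658989 -0.32233579  0.06248162] 0.03199854079668526 -0.05752181052972208
short [ 0.50222825 -0.20398506  0.03346457] 0.03446797573185298 0.06167041117403433
the job is handed in; nothing more can be done
```

I hung the cap by its ring on the hook, then lowered the held depth rod into the bore, where it met a firm floor at about 30 N. The TCP height at contact put the bore at about 45 mm deep, and the foot's shoulder stood just above the mouth, as it should at that depth. I let the rod go standing there, pushed the middle (45 mm) sleeve along its lane to the front stop, and handed the job in at about 39 s.

**Last checks:**
- **Cap:** it hangs on the prong in the last side picture.
- **Rod:** it stands upright in the bore. Its top triangulated at 0.200 m against 0.205 m expected; the same cameras had read the rod about 5 mm low at the start.
- **Middle sleeve:** its centre is at rack x of about -76 mm, where right against the stop is -78 mm. The difference is within the camera's error of about 2–3 mm, and the push force rose to about 6 N at the end.
- **Other sleeves and bystanders:** the short and long sleeves measured within about 2 mm of where they started. The other things on the bench looked unmoved by eye.
- **Robot:** the arm was clear of everything at hand-in.

No check failed, and the hand-in reports no verdict.

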